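# Set the spray collector to its line and throw the test pump drive in

### The job

Make the injector rig ready and put its pump drive in. First slide the spray collector along the bedplate towards the nozzle until the front edge of its foot lies square on the scribed line, keeping it down on the plate; nothing will stop it there, and the injector must not be touched. Then lift the lockout collar on the drive lever, swing the lever past the tooth of the gate all the way to its far end and let the collar drop home, leaving everything else on the slab where it lies.

Things in the scene. Friction and masses are not known exactly. Their poses are not given: they have to be found in the camera images.
- bed: Fixed steel bedplate, 380 x 160 mm, 12 mm thick, on the slab. Origin on its underside on the long centre line, 180 mm from the collector's end, 200 mm from the other; x along the plate from the collector towards the injector, y across, z up. Two cast saddles with straps (62 mm wide, up to 81 mm above the slab) stand at x = 118 to 177 mm.
- line (a point): Midpoint of the light scribed line, on the top face of the bedplate (12 mm above the slab), at x = 25 mm of the bedplate. The line is 2 mm wide and runs 156 mm straight across the plate along y; its frame is parallel to the bedplate's. Nothing stands up at the line.
- injector: Fixed diesel injector clamped level over the bedplate's centre line, up to 28 mm thick, 152 mm long, axis 56 mm above the slab. Origin at the nozzle tip, 50 mm beyond the scribed line; x away from the collector, along its body. Its steel feed pipe rises to 102 mm above the slab and goes down into the plate on the -y side. Must not be touched.
- collector: Loose steel spray collector, 0.4 to 0.85 kg, on the bedplate 45 to 85 mm short of the line, turned up to 0.3 rad; dry friction. Foot 100 x 90 x 8 mm (x, y, z); upright flat back plate 90 wide, 6 thick, 62 mm high; level cup, 64 mm diameter, from the plate to 16 mm short of the foot's front edge, mouth to +x, top 76 mm up. Origin: centre of the foot's underside; x to the front edge, z up.
- edge_l (a point): Left (+y) end of the front lower edge of the collector's foot (x = 50, y = 45 mm of the collector).
- edge_r (a point): Right (-y) end of the front lower edge of the collector's foot (x = 50, y = -45 mm of the collector).
- back (a point): Centre of the outer face of the collector's upright back plate, 30 mm above the foot's underside; the face looks to the collector's -x.
- drive: Fixed pump drive: base 160 x 230 mm, clutch case (top 76 mm above the slab) and, on the +y side, pump barrel (to 78 mm) with an upright damper, 38 mm diameter, at y = 128, to 166 mm. Origin on the slab below the lever's pivot; base from x = -80 to 80, y = -65 to 165 mm. The lever swings in its x-z plane from -x to +x. Its yaw varies.
- pivot (a point): Lever pivot, on the drive, 62 mm above the slab; the pivot axis is the drive's y axis. Fixed, axes as the drive's.
- lever (a joint): Lever angle, rad. 0: leans 0.45 to the drive's -x (out); 0.45: upright; 0.9: leans 0.45 to +x, at its far stop (in). Steel rod 12 mm thick with a black cap, 29 mm diameter, 137 to 150 mm from the pivot. Stays where left; about 3 N at the collar moves it. With the collar down its tongues strike the tooth in the middle of the quadrant below: the lever stops at about 0.23 (0.67 from the other side).
- collar (a joint): Lift of the lockout collar along the lever (m): 0 = down (home), 0.014 = fully up. Lifting takes about 4 N at first, 6.5 N at the top; a spring returns it when let go. It must be up at least 0.011 while the lever goes from 0.23 to 0.67 and drops home by itself in the gaps on either side.
- collar_grip (a point): Point on the lever's axis in the upper half of the collar's sleeve, to take it by; 105 mm from the pivot with the collar down, rises with it. z along the lever away from the pivot, y along the pivot axis. Sleeve: ribbed steel cylinder, 34 mm diameter, from 29 mm below to 17 mm above this point; under it a 42 mm flange, then two tongues. 15 mm gap between sleeve and cap when down.
- puller: Bystander: rusty steel injector puller lying flat, 200 x 95 mm, up to 20 mm high. Origin at the middle of its underside.
- cap: Bystander: scuffed red plastic storage cap, 72 mm diameter, 40 mm high, standing. Origin under its centre.
- cone: Bystander: brass sealing cone, 62 mm diameter, 70 mm high, standing. Origin under its centre.
- nut_a: Bystander: grey iron nozzle nut, 52 mm across, 64 mm high, standing. Origin under its centre.
- nut_b: Bystander: the other grey iron nozzle nut, same size. Origin under its centre.
- adapter: Bystander: chrome test gauge adapter, 46 mm across, 138 mm high, standing. Origin under its centre.
- spare: Bystander: a spare injector lying on the slab, 152 mm long, 28 mm thick. Origin under its middle.
- wrench: Bystander: steel wrench lying flat, 180 mm long. Origin at the middle of its underside.
Mind the look-alikes: they are no part of the job. Of the things like the collector, leave any that is pink or purple; of the rest the smaller one is meant.

How it is judged (in metres and radians):
On the way, in this order (a step that is already met when the one before it is completed fails the run):
1. the collector's front edge lies on the scribed line at both ends (within 3 mm), the collector at rest and let go (x of edge_l in the frame of line between -0.003 and 0.003 m and x of edge_r in the frame of line between -0.003 and 0.003 m and y of collector in the frame of line between -0.03 and 0.03 m and linear speed of collector below 0.01 m/s and contact force between the fingers and collector below 0.1 N), for 0.3 s.
2. the lockout collar is lifted clear of the gate's tooth while the lever is still on the out-of-drive side (value of joint collar above 0.0105 m and value of joint lever below 0.32 rad), for 0.1 s.
At the end, for the whole second after the job is handed in: Both ends of the collector foot's front edge are within 3 mm of the scribed line's middle, the collector stands at rest on the bedplate with its centre within 30 mm of the plate's centre line, the lever stands beyond 0.80 of its 0.9 rad, and the collar has dropped home (less than 3 mm up) (x of edge_l in the frame of line between -0.003 and 0.003 m and x of edge_r in the frame of line between -0.003 and 0.003 m and y of collector in the frame of line between -0.03 and 0.03 m and linear speed of collector below 0.01 m/s and value of joint lever above 0.8 rad and value of joint collar below 0.003 m); the robot touches nothing.
It fails at once if the injector is touched (contact force between injector and anything else above 1 N).
It fails at once if the collector is lifted more than 15 mm off the bedplate or tipped (z of collector in the frame of line above 0.015 m or angle between collector's own z axis and vertical above 0.25 rad).
It fails at once if the lever passes the middle of the gate while the collector is off the line (either end of its edge more than 6 mm away) (value of joint lever above 0.45 rad and not (x of edge_l in the frame of line between -0.006 and 0.006 m and x of edge_r in the frame of line between -0.006 and 0.006 m)).
It fails at once if one of the bystanders (puller, cap, cone, nuts, adapter, spare injector, wrench) is shifted more than 20 mm (distance of any of puller, cap, cone, nut_a, nut_b, adapter, spare, wrench from where it was at the start of the episode above 0.02 m).
It also fails if it takes over 62 s, if anything falls off the work surface, if the arm or the gripper's body presses on something with over 40 N, if the wrist force passes 120 N, or if a joint passes its speed limit or range.

### The arm

A 6-joint arm with a two-finger parallel gripper is mounted at the origin on the work surface. World frame = base frame: x ahead of the robot, y to its left, z up, the work surface at z = 0. Lengths are in mm, angles in rad, forces in N, time in s.
With the tool pointing down it reaches from about 350 to 875 mm from the base axis. Payload 4.2 kg.
Tool frame: the origin (TCP) lies midway between the tips of the shut fingers; the grasp point (between the pads) lies 19 mm behind it; y points along the fingers, z is the direction in which the jaws open and shut, and the axes are right-handed (so a half turn about y gives the same grasp; the last joint's range is limited). The gripper opens to 87 mm and grips with 3 to 60 N. Pads are 19 mm wide; open, the fingers measure 117 mm over their backs; the gripper's body (75 mm by 190 mm) begins 51 mm behind the grasp point.
Start: joints at [1.601, 0.385, 0.008, 0, -1.194, -0.259], TCP at [141.724, 608.698, 222.55] pointing down, gripper open.
Joint ranges: [-3.14, 3.14], [-1.21, 2.06], [-1.07, 1.41], [-3.16, 2.05], [-2.99, -0.16], [-3.1, 3.1]. Speed limits (rad/s): [2.79, 2.79, 3.14, 3.14, 3.14, 3.14].

### API

Orientations are given as a unit quaternion [x, y, z, w].
In Python, from station import r, optics gives the robot as it stands. The module is installed in compiled form; this text tells all that it offers.
- The arm moves only by the tool drive_tool, never from a script. Its argument "deltas" is a list that holds one entry, the list of rows, each a list of 7 numbers: the shift along the world's x, y, z in mm, then the turn, a rotation vector about the world's x, y, z in rad, then the finger opening in mm, from 0 to 87. In form: [[[dx, dy, dz, rx, ry, rz, gripper], ...]]. A call has exactly 5 rows; each row is the pose to reach, as a shift and turn from the pose measured when the call began; what a row does not reach only later rows make up. A row lasts 1/8 s, in which the tool goes at most 62.5 mm and 10.7 degrees, less where a joint would pass 70% of its speed; a pose out of reach is approached as far as the arm can. A call with a gripper value outside its range is refused whole. The fingers move at their own pace and stop on an object; "newtons" is the grip in N (left out, the last holds). Time passes only in rows, so rows that repeat a pose let the fingers close, or fill a call up. It gives the time, the measured TCP pose, the force and the opening at its end, in the units of the state.
- r.get_obs(): the state, without advancing time (a new reading comes with each control period).
- optics.snapshot(name): name is "scene" or "top" or "wrist"; returns a dict with "pixels" (420x560x3 uint8, red, green, blue), "K" (3x3 intrinsics, pixels), "eye" and "attitude" of the camera in the world; the wrist camera has in their place "tool_from_camera" (4x4, takes a point from camera to tool coordinates, whose origin is the TCP and whose axes are the tool frame's). Camera axes: x right, y down, z forward; pixel columns grow to the right and rows downward; lengths in mm; the calibration is good to about 2 mm. A picture is of the moment at which its call begins: read the wrist's pose just before it. There is no depth.
- r.job_done(): hands the job in, once; it reports no verdict.
The state is a dict: "time_s": time; "qpos": joint angles; "dq": joint speeds; "tau": joint torques, N m; "tcp_pos": TCP position; "orientation": TCP orientation; "contact_force": force on the tool from outside, world axes, zero at the start; "torque": the same for the moment, N m; "finger_gap": finger opening in mm.
Only numpy, scipy, OpenCV 4.12 (cv2) and the standard library are available. Lean on these libraries where they do the work, as an engineer would, in place of code of your own. Each camera call takes 0.05 s, during which the arm holds its last target.

## Working session

There is one attempt and no reset: what is moved stays moved. The work goes in short steps, Python scripts to look and compute and a tool call to move; the robot and the scene stay as the last step left them, time stands still between calls to the robot, and variables do not carry over. Pictures are saved under pics/ and viewed, and the job is handed in when it is done.

Besides the shell and the picture viewer there is one more tool, called after "Call:" as name([rows], argument=value, ...), one row to a line, values as JSON. drive_tool: Moves the arm, as the interface text tells. Its arguments: {"type":"object","properties":{"deltas":{"type":"array","items":{"type":"array","items":{"type":"array","items":{"type":"number"}}}},"newtons":{"type":"number"}},"required":["deltas"]}

```bash
mkdir -p pics; cat > h.py <<'E'
import numpy as np, cv2
from station import r, optics
from scipy.spatial.transform import Rotation as R
def snap(name,fn):
    s=optics.snapshot(name); cv2.imwrite('pics/'+fn,cv2.cvtColor(np.asarray(s['pixels']),cv2.COLOR_RGB2BGR)); return s
E
python3 - <<'E'
from h import *
import pickle
o=r.get_obs(); print({k:np.round(v,3) for k,v in o.items()})
d={}
for n in ('scene','top','wrist'):
    s=snap(n,n+'0.png'); d[n]=s
    print(n,{k:(np.round(v,4).tolist() if k!='pixels' else 0) for k,v in s.items()})
pickle.dump(d,open('d0.pkl','wb'))
E
```

```text
{'time_s': np.float64(0.0), 'qpos': array([ 1.601,  0.386,  0.007, -0.   , -1.194, -0.259]), 'dq': array([-0.002, -0.   , -0.001,  0.   ,  0.   ,  0.001]), 'tau': array([ 1.0000e-03, -3.9067e+01,  1.8740e+01,  4.2200e+00,  1.1000e-02,
       -0.0000e+00]), 'tcp_pos': array([141.602, 608.129, 221.447]), 'orientation': array([-0.081, -0.702,  0.703,  0.081]), 'contact_force': array([0.089, 0.726, 0.257]), 'torque': array([ 0.027, -0.013,  0.009]), 'finger_gap': np.float64(87.066)}
scene {'pixels': 0, 'K': [[546.3485, 0.0, 281.3537], [0.0, 546.3485, 204.7184], [0.0, 0.0, 1.0]], 'eye': [1116.4615, 987.5866, 1207.1766], 'attitude': [0.2657, 0.8837, -0.366, -0.1206]}
top {'pixels': 0, 'K': [[388.3452, 0.0, 274.3618], [0.0, 388.3452, 210.9507], [0.0, 0.0, 1.0]], 'eye': [241.0258, 74.4234, 1430.468], 'attitude': [-0.7027, 0.7063, -0.0573, 0.0637]}
wrist {'pixels': 0, 'K': [[296.7093, 0.0, 277.493], [0.0, 296.7093, 209.8241], [0.0, 0.0, 1.0]], 'tool_from_camera': [[-0.0007, 0.9579, 0.287, -77.8671], [0.0012, -0.287, 0.9579, -162.3343], [1.0, 0.001, -0.0009, -0.7555], [0.0, 0.0, 0.0, 1.0]]}
```

View pics/scene0.png

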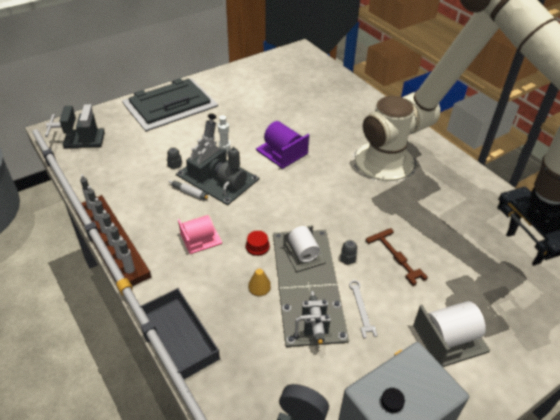

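View pics/top0.png

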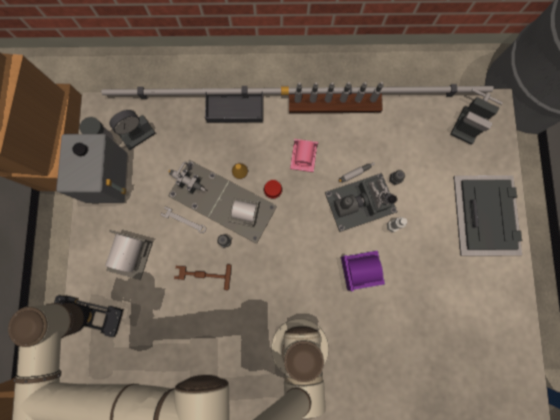

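View pics/wrist0.png

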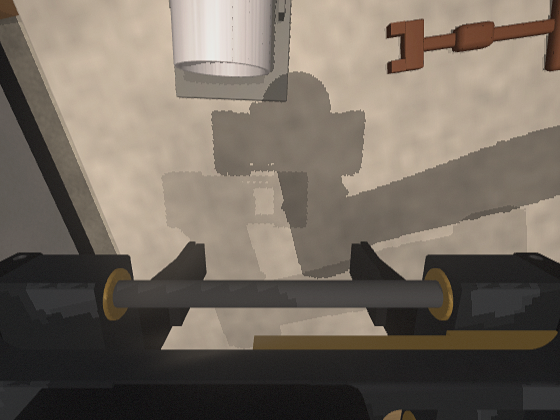

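The three views show the bedplate in the top image at about (222,200), with the white collector at (245,212), the scribed line at (220,197) and the injector at (187,180). The drive is at (362,200). The look-alikes are purple at (363,270), pink at (305,155) and a large white one at (127,253). Next I'll enlarge the key regions.

```bash
python3 - <<'E'
import cv2
a=cv2.imread('pics/top0.png')
cv2.imwrite('pics/t_bed.png',cv2.resize(a[150:250,155:290],None,fx=5.9,fy=5.9,interpolation=cv2.INTER_CUBIC))
cv2.imwrite('pics/t_drv.png',cv2.resize(a[155:245,315:415],None,fx=6,fy=6,interpolation=cv2.INTER_CUBIC))
E
```

```text
(no output)
```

View pics/t_bed.png

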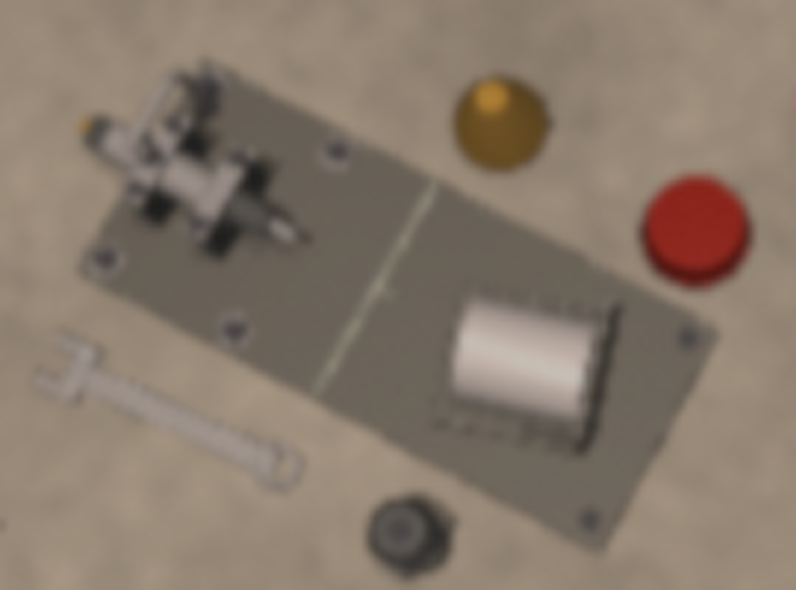

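View pics/t_drv.png

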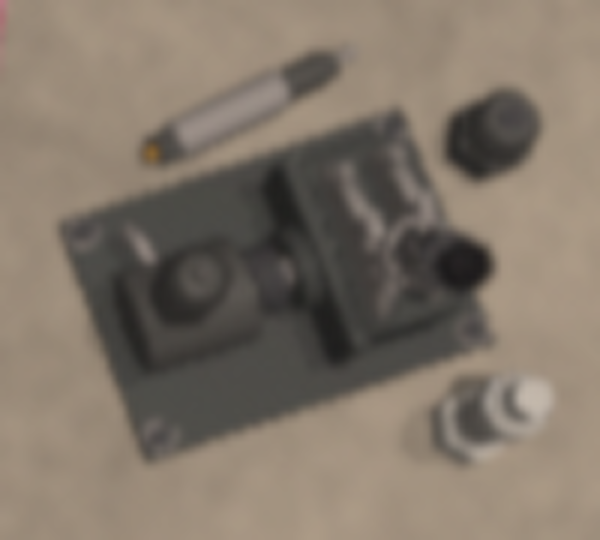

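```bash
cat >> h.py <<'E'
import pickle
def ray(s,uv):
    Rm=R.from_quat(s['attitude']).as_matrix(); K=np.asarray(s['K'])
    d=Rm@np.linalg.inv(K)@np.array([uv[0],uv[1],1.]); return np.asarray(s['eye'],float),d
def onz(s,uv,z):
    e,d=ray(s,uv); return e+d*(z-e[2])/d[2]
def proj(s,p):
    Rm=R.from_quat(s['attitude']).as_matrix(); c=(np.asarray(p)-np.asarray(s['eye']))@Rm
    q=c@np.asarray(s['K']).T; return q[...,:2]/q[...,2:]
def wristcam(obs,s):
    T=np.asarray(s['tool_from_camera']); Rt=R.from_quat(obs['orientation']).as_matrix()
    s=dict(s); s['eye']=np.asarray(obs['tcp_pos'])+Rt@T[:3,3]; s['attitude']=R.from_matrix(Rt@T[:3,:3]).as_quat(); return s
def fit2(local,world):
    l=np.asarray(local,float);w=np.asarray(world,float)[:,:2]
    lc=l-l.mean(0);wc=w-w.mean(0)
    a=np.arctan2((lc[:,0]*wc[:,1]-lc[:,1]*wc[:,0]).sum(),(lc*wc).sum())
    M=np.array([[np.cos(a),-np.sin(a)],[np.sin(a),np.cos(a)]]); t=w.mean(0)-M@l.mean(0)
    return a,t,np.linalg.norm(l@M.T+t-w,axis=1)
E
python3 - <<'E'
from h import *
s=pickle.load(open('d0.pkl','rb'))['top']
f=lambda p,x0,y0,k:((p[0]+.5)/k-.5+x0,(p[1]+.5)/k-.5+y0)
b=[f(p,155,150,5.9) for p in [(80,265),(205,60),(718,328),(600,553)]]
W=np.array([onz(s,p,12) for p in b]);print(W.round(1), np.linalg.norm(W-np.roll(W,1,0),axis=1))
# bed x toward upper-left; image up=+x, left=+y. corners: 
for loc in ([(200,80),(200,-80),(-180,-80),(-180,80)],):
    print(fit2(loc,W))
L=np.array([onz(s,f(p,155,150,5.9),12) for p in [(437,185),(318,390)]]);print(L)
d=[f(p,315,155,6) for p in [(62,222),(395,110),(492,340),(148,462)]]
D=np.array([onz(s,p,8) for p in d]);print(D.round(1), np.linalg.norm(D-np.roll(D,1,0),axis=1))
print(fit2([(-80,-65),(-80,165),(80,165),(80,-65)],D))
k=onz(s,f((200,280),315,155,6),62+143*np.cos(.45)); print('knob',k)
E
```

```text
[[551.4 484.2  12. ]
 [686.  409.2  12. ]
 [508.3  79.6  12. ]
 [366.9 153.4  12. ]] [378.82721652 154.07630127 374.50463785 159.53376153]
(np.float64(1.0701491769964897), array([523.36205284, 272.83209175]), array([3.33391775, 3.58846582, 3.24898089, 0.13578242]))
[[602.15328235 258.23437877  12.        ]
 [470.2111488  330.96397209  12.        ]]
[[ 559.7 -102.8    8. ]
 [ 630.5 -313.8    8. ]
 [ 483.4 -366.1    8. ]
 [ 408.8 -151.5    8. ]] [158.56573943 222.50707521 156.0470518  227.21749655]
(np.float64(-2.8132847152800338), array([ 504.50114744, -186.24020416]), array([3.95339131, 4.09373706, 2.56341782, 1.42563888]))
knob [ 486.1814372  -153.82643075  190.76393564]
```

```bash
python3 - <<'E'
from h import *
d=pickle.load(open('d0.pkl','rb'))
a=-2.8133;t=np.array([504.5,-186.2,0]);M=R.from_euler('z',a)
for n in('top','scene'):
    img=cv2.imread(f'pics/{n}0.png')
    c=proj(d[n],M.apply([0,50,60])+t); x0,y0=(c-60).astype(int); k=6
    im=cv2.resize(img[y0:y0+120,x0:x0+120],None,fx=5,fy=5,interpolation=cv2.INTER_CUBIC)
    for p,col in [((0,0,62),(0,0,255)),((-62,0,191),(0,255,0)),((0,128,166),(255,0,0)),((62,0,191),(0,255,255)),((0,0,0),(255,0,255))]+[((x,y,8),(255,255,255)) for x in(-80,80) for y in(-65,165)]:
        q=proj(d[n],M.apply(p)+t); q=((q+.5-[x0,y0])*5).astype(int); cv2.circle(im,tuple(q.tolist()),4,col,1)
    cv2.imwrite(f'pics/d_{n}.png',im)
E
```

```text
(no output)
```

View pics/d_top.png

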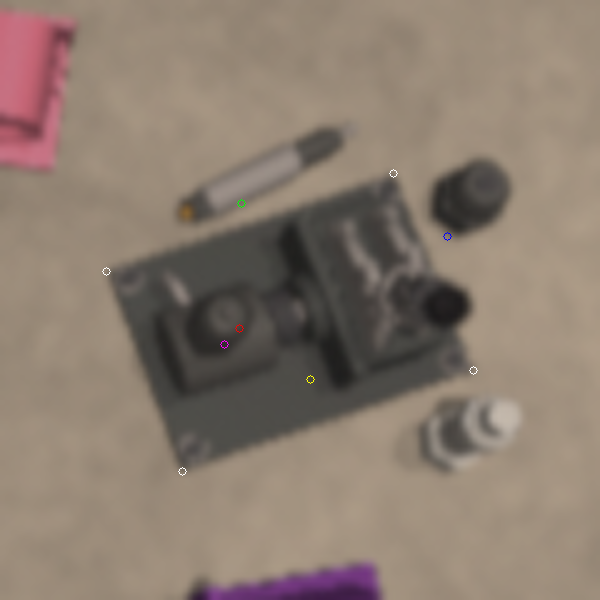

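View pics/d_scene.png

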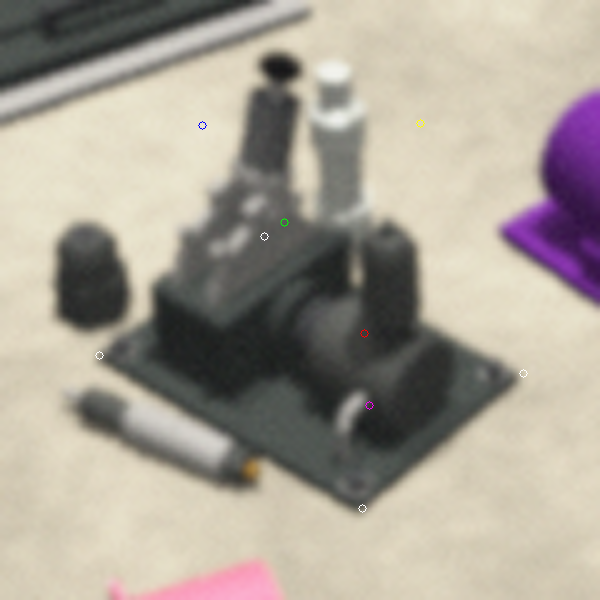

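```bash
python3 - <<'E'
from h import *
d=pickle.load(open('d0.pkl','rb'));s=d['top']
f=lambda p,x0,y0,k:((p[0]+.5)/k-.5+x0,(p[1]+.5)/k-.5+y0)
D=np.array([onz(s,f(p,315,155,6),8) for p in [(62,222),(395,110),(492,340),(148,462)]])
a,tt,e=fit2([(80,165),(80,-65),(-80,-65),(-80,165)],D);print(a,tt,e)
t=np.array([*tt,0]);M=R.from_euler('z',a)
for n in('top','scene'):
    img=cv2.imread(f'pics/{n}0.png')
    c=proj(d[n],M.apply([0,50,60])+t); x0,y0=(c-60).astype(int)
    im=cv2.resize(img[y0:y0+120,x0:x0+120],None,fx=5,fy=5,interpolation=cv2.INTER_CUBIC)
    L=np.array([-np.sin(.45),0,np.cos(.45)]);P=np.array([0,0,62])
    for p,col in [(P,(0,0,255)),(P+150*L,(0,255,0)),(P+105*L,(0,255,255)),((0,128,166),(255,0,0))]+[((x,y,8),(255,255,255)) for x in(-80,80) for y in(-65,165)]:
        q=proj(d[n],M.apply(p)+t); q=((q+.5-[x0,y0])*5).astype(int); cv2.circle(im,tuple(q.tolist()),4,col,1)
    cv2.imwrite(f'pics/e_{n}.png',im)
E
```

```text
0.3283079383097593 [ 536.74532776 -280.89913313] [3.95339131 4.09373706 2.56341782 1.42563888]
```

View pics/e_top.png

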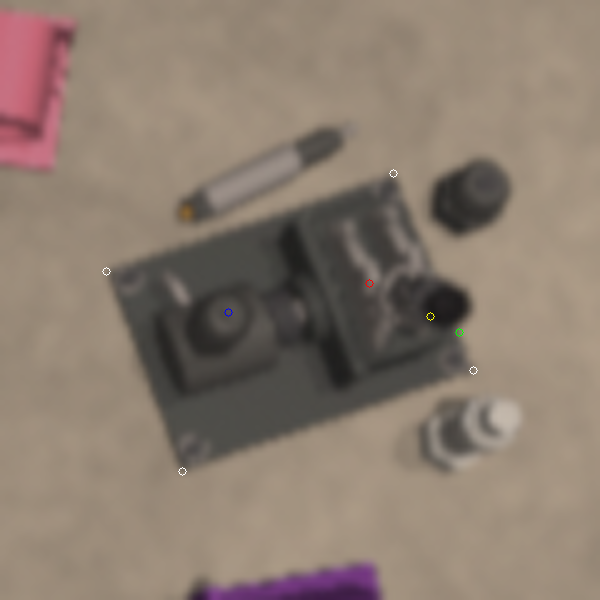

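View pics/e_scene.png

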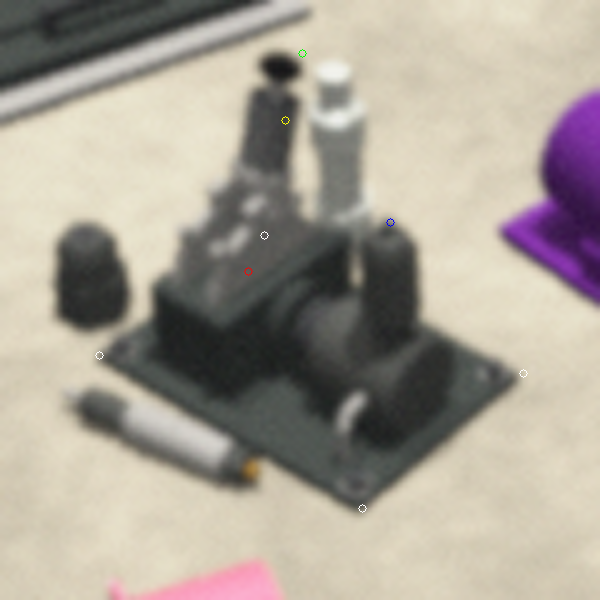

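```bash
python3 - <<'E'
from h import *
d=pickle.load(open('d0.pkl','rb'));s=d['top']
f=lambda p,x0,y0,k:((p[0]+.5)/k-.5+x0,(p[1]+.5)/k-.5+y0)
F=lambda p,z:onz(s,f(p,155,150,5.9),z).round(1)
print('plate top edge',F((618,308),80),F((585,450),80))
print('cup top centreline',F((465,335),88),F((590,360),88))
print('foot front-left?',F((435,425),20))
print('nut',F((405,540),0),'cap',F((695,240),20))
o=r.get_obs();print(R.from_quat(o['orientation']).as_matrix().round(3))
E
python3 - <<'E'
import cv2
a=cv2.imread('pics/top0.png')
b=a[185:240,215:290]
g=cv2.convertScaleAbs(b,alpha=2.2)
cv2.imwrite('pics/t_col.png',cv2.resize(g,None,fx=10,fy=10,interpolation=cv2.INTER_CUBIC))
E
```

```text
plate top edge [508.1 139.3  80. ] [422.2 158.8  80. ]
cup top centreline [490.6 230.2  88. ] [475.1 155.5  88. ]
foot front-left? [446.4 256.   20. ]
nut [376.7 276.2   0. ] cap [563.3  93.7  20. ]
[[-0.974 -0.    -0.227]
 [ 0.227 -0.002 -0.974]
 [-0.    -1.     0.002]]
```

View pics/t_col.png

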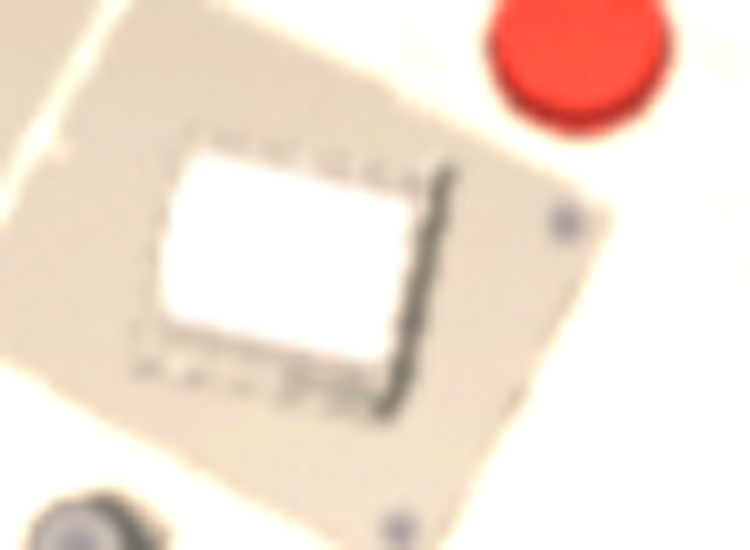

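The collector lies at about (479,197), yaw about 1.35. The bed is at yaw about 1.07 and the line's midpoint at about (535.5,295). I'll go to a viewing pose behind it.

Call:
drive_tool([
  [[32,-48,2,0,0,-0.16,87],[64,-96,4,0,0,-0.32,87],[97,-144,6,0,0,-0.48,87],[130,-192,8,0,0,-0.64,87],[162,-240,9,0,0,-0.8,87]],
])

```text
time_s: 0.78
tcp_pos: [304.3, 366.5, 230.8]
orientation: [-0.349, -0.614, 0.615, 0.35]
contact_force: [1.3, 0.7, 0.3]
finger_gap: 86.9
```

```bash
python3 -c "
from h import *
o=r.get_obs();M=R.from_quat(o['orientation']).as_matrix();print(o['time_s'],o['tcp_pos'].round(1),M.round(3).tolist(),np.degrees(np.arctan2(M[1,0],M[0,0])),o['qpos'].round(2))"
```

```text
0.775 [304.3 366.5 230.8] [[-0.512, -0.001, -0.859], [0.859, -0.001, -0.512], [-0.0, -1.0, 0.002]] 120.77122398767645 [ 1.22  0.12 -0.33 -0.   -1.12 -0.68]
```

Call:
drive_tool([
  [[32,-48,0,0,0,-0.16,87],[64,-96,0,0,0,-0.32,87],[96,-144,0,0,0,-0.48,87],[128,-192,0,0,0,-0.64,87],[160,-237,0,0,0,-0.76,87]],
])

```text
time_s: 1.4
tcp_pos: [465.0, 127.7, 230.8]
orientation: [-0.553, -0.44, 0.44, 0.554]
contact_force: [1.9, 1.9, 0.2]
finger_gap: 86.9
```

```bash
python3 -c "
from h import *
o=r.get_obs();s=snap('wrist','w1.png');pickle.dump((o,s),open('w1.pkl','wb'));print(o['tcp_pos'].round(1),o['qpos'].round(2),abs(o['dq']).max())"
```

```text
[465.  127.7 230.8] [ 0.61  0.13 -0.31 -0.   -1.12 -0.83] 0.9825962745957824
```

View pics/w1.png

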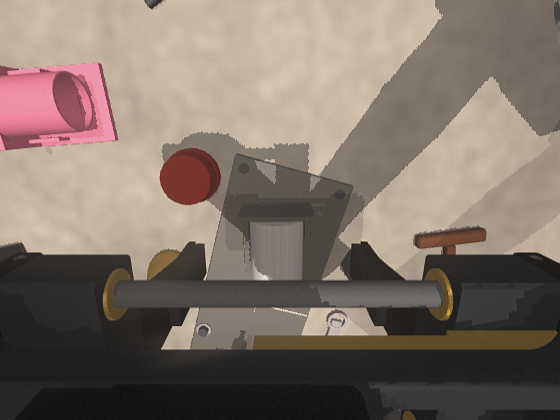

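The wrist picture shows image-up as tool -x. The collector is at (277,240) and the line is hidden by the gripper at about (290,312). I'll move 100 mm along the bed so both show.

Call:
drive_tool([
  [[11,50,0,0,0,0,87],[22,99,0,0,0,0,87],[22,99,0,0,0,0,87],[22,99,0,0,0,0,87],[22,99,0,0,0,0,87]],
])

```text
time_s: 2.08
tcp_pos: [488.9, 222.0, 230.6]
orientation: [0.555, 0.437, -0.439, -0.555]
contact_force: [-1.3, -1.0, 0.6]
finger_gap: 86.8
```

```bash
python3 -c "
from h import *
o=r.get_obs();s=snap('wrist','w2.png');pickle.dump((o,s),open('w2.pkl','wb'));print(o['tcp_pos'].round(1),o['qpos'].round(2),abs(o['dq']).max())
a=cv2.imread('pics/w2.png');cv2.imwrite('pics/w2c.png',cv2.resize(cv2.convertScaleAbs(a[60:300,150:420],alpha=1.8),None,fx=2.5,fy=2.5,interpolation=cv2.INTER_CUBIC))"
```

```text
[488.9 222.  230.6] [ 0.73  0.23 -0.19  0.   -1.15 -0.96] 0.004858055050385932
```

View pics/w2c.png

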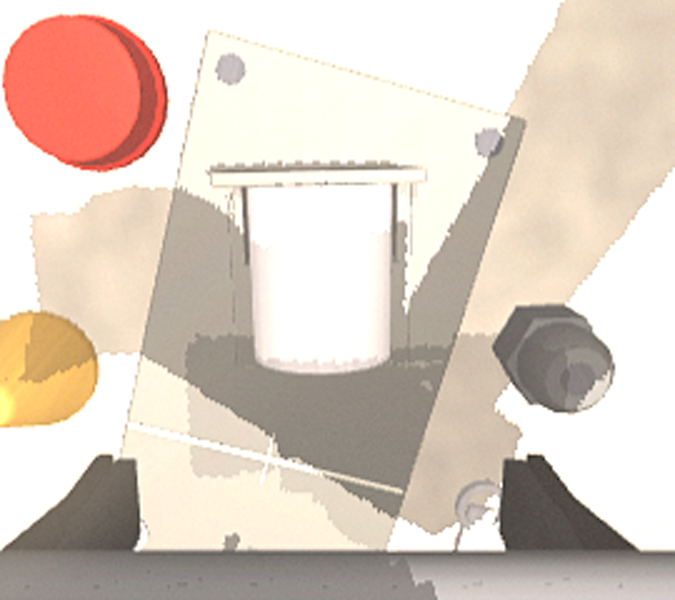

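The view shows the line from crop (130,425) to (403,492), and the collector nearly square to the tool with its cup at (322,280).

```bash
cat > m.py <<'E'
from h import *
o,s=pickle.load(open('w2.pkl','rb'));s=wristcam(o,s)
f=lambda p:((p[0]+.5)/2.5-.5+150,(p[1]+.5)/2.5-.5+60)
P=lambda p,z:onz(s,f(p),z)
l=P((130,425),12);rr=P((403,492),12);m=P((270,458),12)
print('line',l.round(1),rr.round(1),np.linalg.norm(l-rr),m.round(1),(l+rr)[:2]/2)
u=(l-rr)/np.linalg.norm(l-rr);print('bed yaw from line',np.arctan2(-u[0],u[1]))
c=[P(p,12) for p in [(208,32),(525,120)]];print('corners',np.round(c,1),np.linalg.norm(c[0]-c[1])); u=(c[0]-c[1]); print(np.arctan2(-u[0],u[1]))
E
python3 m.py
python3 - <<'E'
import cv2
a=cv2.imread('pics/w2.png')
cv2.imwrite('pics/w2d.png',cv2.resize(cv2.convertScaleAbs(a[115:220,220:330],alpha=1.6),None,fx=5.5,fy=5.5,interpolation=cv2.INTER_CUBIC))
E
```

```text
line [603.1 260.6  12. ] [466.  334.7  12. ] 155.8429821537759 [533.6 297.3  12. ] [534.5853126  297.65008581]
bed yaw from line -2.0665483595230647
corners [[507.7  80.8  12. ]
 [368.4 154.4  12. ]] 157.4718230699979
-2.0571488926449035
```

View pics/w2d.png

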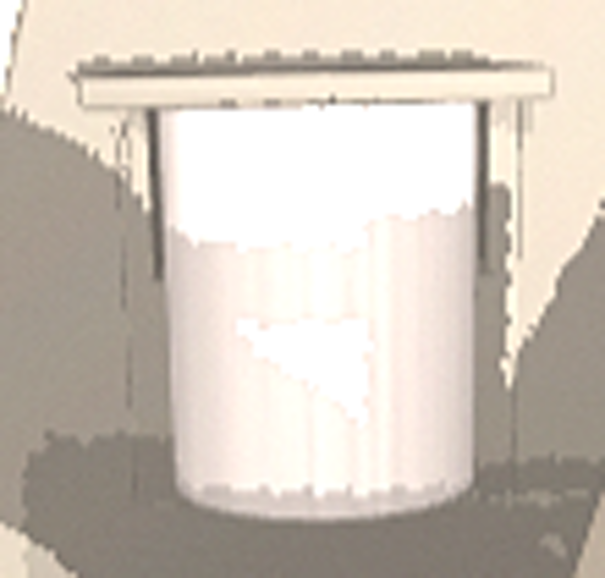

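```bash
cat >> m.py <<'E'
print('---')
g=lambda p:((p[0]+.5)/5.5-.5+220,(p[1]+.5)/5.5-.5+115)
Q=lambda p,z:onz(s,g(p),z)
for z in (74,82):
    a,b=Q((78,73),z),Q((552,67),z);print(z,'plate outer top',a.round(1),b.round(1),np.linalg.norm(a-b),np.arctan2(b[0]-a[0],-(b[1]-a[1]))+np.pi)
    a,b=Q((80,104),z),Q((552,98),z);print(z,'plate inner top',a.round(1),b.round(1),np.linalg.norm(a-b))
a,b=Q((135,500),20),Q((512,498),20);print('foot front top',a.round(1),b.round(1),np.linalg.norm(a-b))
a,b=Q((175,440),56),Q((472,440),56);print('cup sides',a.round(1),b.round(1),np.linalg.norm(a-b))
M=R.from_quat(o['orientation']).as_matrix();print('tool x yaw',np.arctan2(M[1,0],M[0,0]))
# project model with guess
E
python3 m.py
```

```text
line [603.1 260.6  12. ] [466.  334.7  12. ] 155.8429821537759 [533.6 297.3  12. ] [534.5853126  297.65008581]
bed yaw from line -2.0665483595230647
corners [[507.7  80.8  12. ]
 [368.4 154.4  12. ]] 157.4718230699979
-2.0571488926449035
---
74 plate outer top [515.1 142.4  74. ] [428.  162.1  74. ] 89.32868404321336 1.3483137090859074
74 plate inner top [516.3 148.   74. ] [429.1 167.7  74. ] 89.41843074969111
82 plate outer top [514.  142.5  82. ] [429.  161.7  82. ] 87.08942622286281 1.3483137090859076
82 plate inner top [515.1 147.9  82. ] [430.1 167.2  82. ] 87.17692319269106
foot front top [536.3 239.   20. ] [449.1 259.3  20. ] 89.53031835039899
cup sides [518.2 219.3  56. ] [456.8 234.   56. ] 63.051658379044746
tool x yaw 1.3354296923086453
```

Call:
drive_tool([
  [[-4.5,-11.5,-55,0,0,0,87],[-4.5,-11.5,-110,0,0,0,87],[-4.5,-11.5,-155,0,0,0,87],[-4.5,-11.5,-193,0,0,0,87],[-4.5,-11.5,-193,0,0,0,87]],
])

```text
time_s: 2.75
tcp_pos: [482.8, 208.6, 35.7]
orientation: [0.556, 0.434, -0.441, -0.555]
contact_force: [0.3, -0.5, 0.7]
finger_gap: 87.0
```

```bash
python3 -c "
from h import *
o=r.get_obs();s=snap('wrist','w3.png');pickle.dump((o,s),open('w3.pkl','wb'));print(o['tcp_pos'].round(1),abs(o['dq']).max(),o['contact_force'].round(1))"
```

```text
[482.8 208.6  35.7] 0.06398823269532518 [ 0.3 -0.5  0.7]
```

View pics/w3.png

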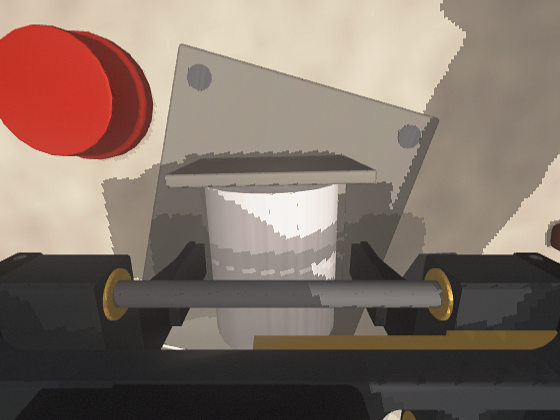

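The fingers straddle the cup, which is centred at column 272. Closing gently.

Call:
drive_tool([
  [[0,0,0,0,0,0,60],[0,0,0,0,0,0,60],[0,0,0,0,0,0,60],[0,0,0,0,0,0,60],[0,0,0,0,0,0,60]],
], newtons=12)

```text
time_s: 3.42
tcp_pos: [485.1, 210.3, 38.8]
orientation: [0.556, 0.437, -0.439, -0.555]
contact_force: [-0.3, -0.9, 6.8]
finger_gap: 64.7
```

```bash
python3 -c "
from h import *
o=r.get_obs();M=R.from_quat(o['orientation']).as_matrix();print(o['tcp_pos'].round(2),M[:,0].round(3),np.arctan2(M[1,0],M[0,0]),o['finger_gap'],o['contact_force'].round(1))"
```

```text
[485.09 210.25  38.85] [ 0.233  0.973 -0.002] 1.3359626123871715 64.6582020454842 [-0.3 -0.9  6.8]
```

Call:
drive_tool([
  [[6,11,0,0,0,-0.06,60],[12,22,0,0,0,-0.12,60],[18,33,0,0,0,-0.2,60],[27,46,0,0,0,-0.26,60],[27,46,0,0,0,-0.26,60]],
], newtons=25)

```text
time_s: 4.05
tcp_pos: [511.7, 256.0, 38.9]
orientation: [0.608, 0.361, -0.363, -0.607]
contact_force: [-2.0, -0.7, 4.1]
finger_gap: 64.2
```

```bash
python3 -c "
from h import *
o=r.get_obs();M=R.from_quat(o['orientation']).as_matrix();print(o['tcp_pos'].round(2),np.arctan2(M[1,0],M[0,0]),o['finger_gap'],o['contact_force'].round(1))
s=snap('wrist','w4.png');pickle.dump((o,s),open('w4.pkl','wb'));t=snap('scene','s4.png')
snap('top','t4.png');a=cv2.imread('pics/s4.png');cv2.imwrite('pics/s4c.png',cv2.resize(a[200:360,240:400],None,fx=3.7,fy=3.7,interpolation=cv2.INTER_CUBIC))"
```

```text
[511.72 255.99  38.88] 1.0754994271767953 64.16756254537951 [-2.  -0.7  4.1]
```

View pics/w4.png

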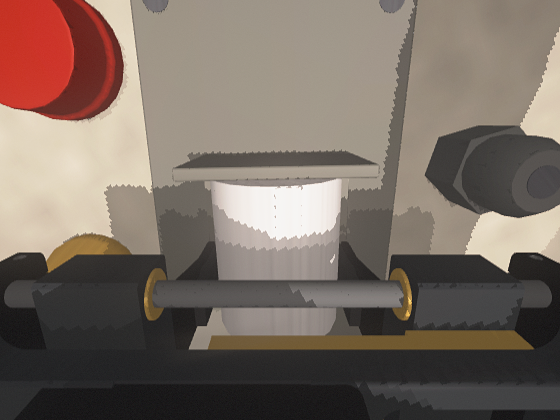

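View pics/s4c.png

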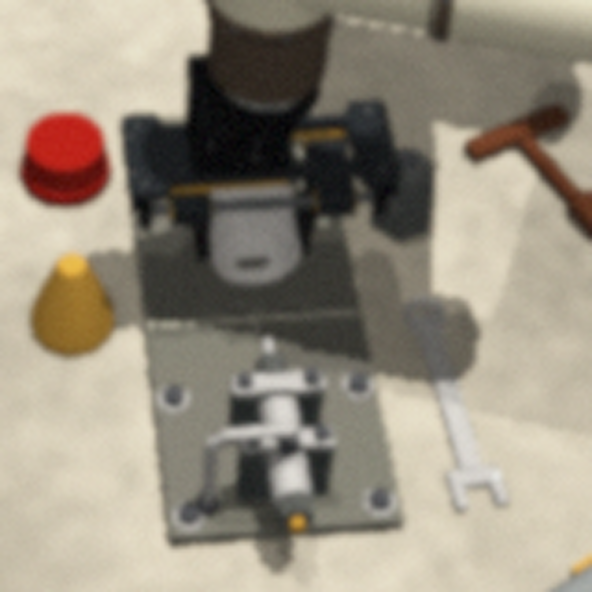

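```bash
python3 - <<'E'
from h import *
a=cv2.imread('pics/w4.png')
cv2.imwrite('pics/w4c.png',cv2.resize(cv2.convertScaleAbs(a[145:195,160:390],alpha=1.5),None,fx=3.4,fy=6,interpolation=cv2.INTER_CUBIC))
E
```

```text
(no output)
```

View pics/w4c.png

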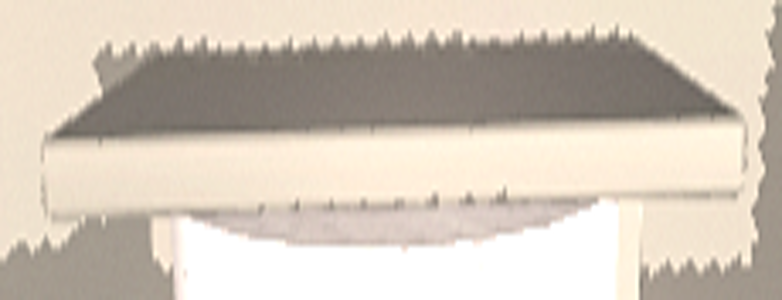

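```bash
python3 - <<'E'
from h import *
o,s=pickle.load(open('w4.pkl','rb'));s=wristcam(o,s)
g=lambda p:((p[0]+.5)/3.4-.5+160,(p[1]+.5)/6-.5+145)
yb=1.077;bx=np.array([np.cos(yb),np.sin(yb)]);by=np.array([-bx[1],bx[0]]);L=np.array([534.3,297.5])
for z,pr,off in((74,[(45,140),(742,118)],100),(74,[(50,215),(740,194)],94)):
    W=[onz(s,g(p),z)[:2] for p in pr]
    print([w.round(1) for w in W],np.linalg.norm(W[0]-W[1]),'edge-line x',[((w-L)@bx+off).round(2) for w in W],'y',[((w-L)@by).round(1) for w in W])
E
```

```text
[array([522.4, 183.6]), array([444.2, 224. ])] 88.04742345240186 edge-line x [np.float64(-5.97), np.float64(-7.45)] y [np.float64(-43.6), np.float64(44.5)]
[array([524.9, 188.4]), array([446.6, 228.9])] 88.22140594040461 edge-line x [np.float64(-6.52), np.float64(-7.96)] y [np.float64(-43.5), np.float64(44.7)]
```

Call:
drive_tool([
  [[1,2,0,0,0,-0.007,60],[2,4,0,0,0,-0.015,60],[3,5.7,0,0,0,-0.015,60],[3,5.7,0,0,0,-0.015,60],[3,5.7,0,0,0,-0.015,60]],
])

```text
time_s: 4.82
tcp_pos: [513.6, 260.1, 38.9]
orientation: [0.611, 0.355, -0.36, -0.609]
contact_force: [-2.9, -4.6, 6.5]
finger_gap: 64.5
```

Call:
drive_tool([
  [[0,0,0,0,0,0,87],[0,0,0,0,0,0,87],[0,0,0,0,0,0,87],[0,0,20,0,0,0,87],[0,0,60,0,0,0,87]],
])

```text
time_s: 5.45
tcp_pos: [512.7, 259.6, 97.7]
orientation: [0.611, 0.354, -0.361, -0.609]
contact_force: [0.0, 0.3, 0.1]
finger_gap: 87.1
```

Call:
drive_tool([
  [[0,0,50,0,0,0,87],[10,15,100,0,0,0,87],[20,30,150,0,0,0,87],[20,30,150,0,0,0,87],[20,30,150,0,0,0,87]],
])

```text
time_s: 6.08
tcp_pos: [532.2, 289.7, 246.8]
orientation: [0.611, 0.354, -0.362, -0.609]
contact_force: [0.3, 0.2, -1.0]
finger_gap: 87.1
```

```bash
python3 -c "
from h import *
o=r.get_obs();s=snap('wrist','w5.png');pickle.dump((o,s),open('w5.pkl','wb'));print(o['time_s'],o['tcp_pos'].round(1),o['qpos'].round(2),abs(o['dq']).max())
a=cv2.imread('pics/w5.png');cv2.imwrite('pics/w5c.png',cv2.resize(cv2.convertScaleAbs(a[60:290,170:400],alpha=1.8),None,fx=2.6,fy=2.6,interpolation=cv2.INTER_CUBIC))"
```

```text
6.075 [532.2 289.7 246.8] [ 0.76  0.34  0.01 -0.   -1.25 -1.28] 0.029867391386669932
```

View pics/w5c.png

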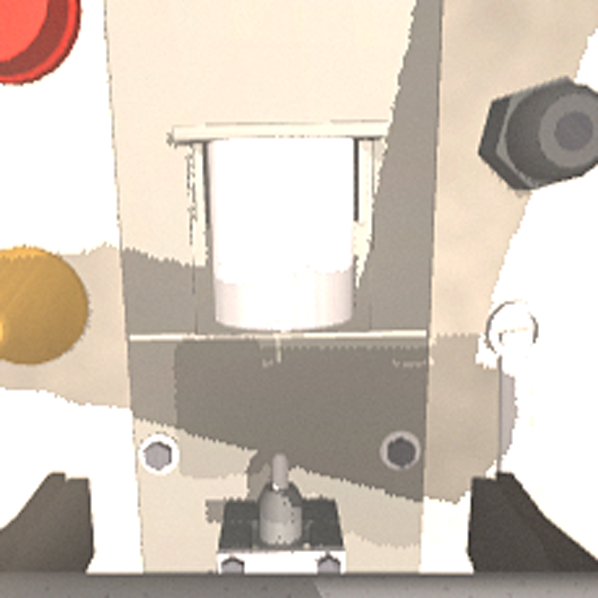

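```bash
python3 -c "
from h import *
a=cv2.imread('pics/w5.png')
for n,c0 in(('l',212),('r',290)):
    cv2.imwrite('pics/w5%s.png'%n,cv2.resize(cv2.convertScaleAbs(a[170:200,c0:c0+50],alpha=1.9),None,fx=14,fy=14,interpolation=cv2.INTER_NEAREST))
b=np.hstack([cv2.imread('pics/w5l.png')[:, :395],cv2.imread('pics/w5r.png')[:, :395]]);cv2.imwrite('pics/w5lr.png',b)"
```

```text
(no output)
```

View pics/w5lr.png

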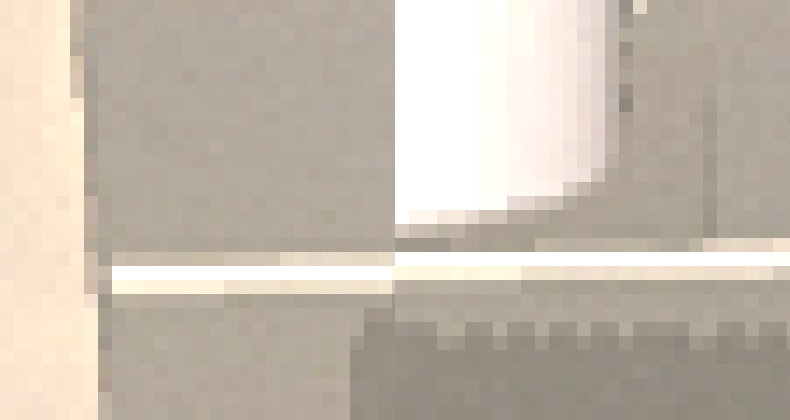

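```bash
python3 - <<'E'
from h import *
o,s=pickle.load(open('w5.pkl','rb'));px=np.asarray(s['pixels']).astype(float).mean(2);s=wristcam(o,s)
np.set_printoptions(linewidth=200)
for c in (222,228,240,255,262,290,300,308,311,314,318,325,332): print(c,px[183:196,c].round(0))
a=cv2.imread('pics/w5.png')
cv2.imwrite('pics/w5p.png',cv2.resize(cv2.convertScaleAbs(a[100:125,225:330],alpha=1.7),None,fx=7.5,fy=14,interpolation=cv2.INTER_NEAREST))
E
```

```text
222 [ 89.  89.  89.  89.  87.  98. 150. 128.  92.  87.  89.  88.  88.]
228 [ 88.  88.  89.  88.  86. 101. 151. 118.  86.  89.  89.  89.  90.]
240 [ 88.  88.  90.  90.  87. 114. 131. 103.  78.  77.  76.  76.  77.]
255 [127. 106.  88.  88.  86.  97. 114.  91.  75.  76.  78.  77.  76.]
262 [142. 143. 133. 102.  85.  97. 116.  92.  75.  75.  76.  75.  77.]
290 [148. 148. 150. 108.  80. 147. 130.  92.  87.  89.  79.  75.  75.]
300 [131. 106.  88.  84.  94. 151. 118.  84.  86.  88.  88.  79.  74.]
308 [ 86.  87.  85.  83.  90. 150. 120.  84.  87.  87.  78.  73.  74.]
311 [ 86.  84.  85.  83.  94. 152. 118.  84.  86.  86.  88.  80.  73.]
314 [ 87.  88.  87.  84. 113. 157. 116.  84.  87.  86.  76.  74.  73.]
318 [ 87.  87.  86.  85. 119. 143. 107.  85.  86.  88.  88.  80.  73.]
325 [ 89.  87.  84.  83. 129. 146. 107.  84.  86.  87.  77.  72.  71.]
332 [ 88.  87.  87.  82. 129. 145. 109.  84.  87.  87.  79.  73.  73.]
```

View pics/w5p.png

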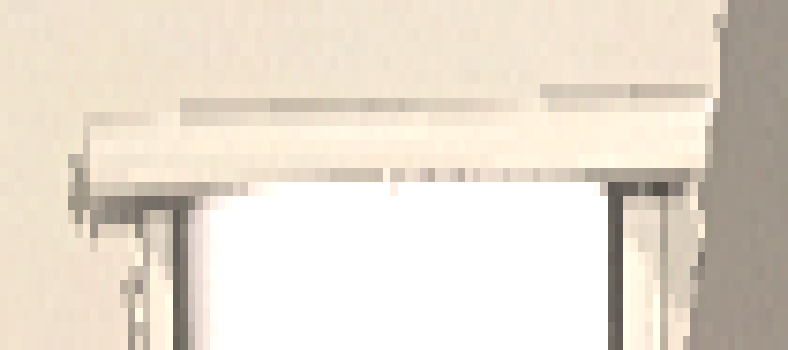

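```bash
cat > m5.py <<'E'
from h import *
o,s=pickle.load(open('w5.pkl','rb'));s=wristcam(o,s)
A=onz(s,(222,189.27),12)[:2];B=onz(s,(332,187.87),12)[:2]
u=(B-A)/np.linalg.norm(B-A);yb=np.arctan2(-u[0],u[1]);bx=np.array([np.cos(yb),np.sin(yb)])
if bx[1]<0:bx=-bx
print('bed yaw',np.arctan2(bx[1],bx[0]),'eye x rel line',(s['eye'][:2]-A)@bx,s['eye'][2])
g=lambda p:(p[0]/7.5-.5+225,p[1]/14-.5+100)
for nm,pr,off in(('outer',[(88,113),(712,86)],100),('inner',[(90,195),(705,170)],94)):
    W=[onz(s,g(p),74)[:2] for p in pr];print(nm,np.linalg.norm(W[0]-W[1]),[((w-A)@bx+off).round(2) for w in W])
# cup rim top front at x=34, bottom edge visible: rim z 12+76..; leftmost/rightmost at z 56
for x in(-3,-2,-1,0,1):
    P=np.r_[A+u*60+bx*x,20];print(x,proj(s,P).round(2),'bottom',proj(s,np.r_[A+u*60+bx*x,12]).round(2))
E
python3 m5.py
```

```text
bed yaw 1.0729265428409436 eye x rel line -84.28771904478293 410.0206263777315
outer 89.15004232496392 [np.float64(-2.17), np.float64(-3.09)]
inner 88.3229356335146 [np.float64(-2.2), np.float64(-3.0)]
-3 [265.64 187.76] bottom [265.83 186.56]
-2 [265.66 188.49] bottom [265.85 187.28]
-1 [265.67 189.22] bottom [265.87 187.99]
0 [265.69 189.95] bottom [265.88 188.71]
1 [265.71 190.68] bottom [265.9  189.43]
```

Two measurements in this picture agree: the foot edge is about 2.2 mm short at the -y end and 3.0 mm short at the +y end. I'll regrip and nudge it.

Call:
drive_tool([
  [[-10,-15,-55,0,0,0,87],[-18.6,-29.6,-110,0,0,0,87],[-18.6,-29.6,-165,0,0,0,87],[-18.6,-29.6,-208,0,0,0,87],[-18.6,-29.6,-208,0,0,0,87]],
])

```text
time_s: 6.75
tcp_pos: [510.3, 256.9, 33.8]
orientation: [0.612, 0.349, -0.366, -0.609]
contact_force: [0.3, -0.0, 0.1]
finger_gap: 86.9
```

Call:
drive_tool([
  [[0,0,0,0,0,0,60],[0,0,0,0,0,0,60],[0,0,0,0,0,0,60],[0,0,0,0,0,0,60],[0,0,0,0,0,0,60]],
], newtons=15)

```text
time_s: 7.38
tcp_pos: [511.3, 257.5, 35.4]
orientation: [0.612, 0.35, -0.365, -0.608]
contact_force: [-0.5, 0.5, 6.0]
finger_gap: 64.4
```

```bash
python3 -c "
from h import *
o=r.get_obs();M=R.from_quat(o['orientation']).as_matrix();print(o['tcp_pos'].round(2),np.arctan2(M[1,0],M[0,0]),o['finger_gap'],o['contact_force'].round(1))
s=snap('wrist','w6.png');pickle.dump((o,s),open('w6.pkl','wb'))"
```

```text
[511.33 257.49  35.36] 1.060306624165176 64.44777495283918 [-0.5  0.5  6. ]
```

Call:
drive_tool([
  [[1,2,0,0,0,-0.005,60],[2,3.8,0,0,0,-0.009,60],[2,3.8,0,0,0,-0.009,60],[2,3.8,0,0,0,-0.009,60],[2,3.8,0,0,0,-0.009,60]],
])

```text
time_s: 8.05
tcp_pos: [511.8, 259.3, 35.3]
orientation: [0.614, 0.345, -0.364, -0.61]
contact_force: [-2.6, -5.3, 6.1]
finger_gap: 64.7
```

```bash
python3 -c "
from h import *
o=r.get_obs();M=R.from_quat(o['orientation']).as_matrix();print(o['tcp_pos'].round(2),M.round(3).tolist(),np.arctan2(M[1,0],M[0,0]),o['finger_gap'],o['contact_force'].round(1),((o['tcp_pos']-[511.33,257.49,35.36])[:2]@[.477,.879]))
s=snap('wrist','w7.png');pickle.dump((o,s),open('w7.pkl','wb'))
a=cv2.imread('pics/w7.png');cv2.imwrite('pics/w7c.png',cv2.resize(cv2.convertScaleAbs(a[145:195,160:390],alpha=1.5),None,fx=3.4,fy=6,interpolation=cv2.INTER_CUBIC))
a=cv2.imread('pics/w6.png');cv2.imwrite('pics/w6c.png',cv2.resize(cv2.convertScaleAbs(a[145:195,160:390],alpha=1.5),None,fx=3.4,fy=6,interpolation=cv2.INTER_CUBIC))"
```

```text
[511.83 259.33  35.35] [[0.497, -0.02, -0.868], [0.867, -0.018, 0.497], [-0.026, -1.0, 0.008]] 1.050582869678758 64.70826697398655 [-2.6 -5.3  6.1] 1.860455151434522
```

Call:
drive_tool([
  [[1.2,2.2,0,0,0,0,60],[1.5,2.8,0,0,0,0,60],[1.5,2.8,0,0,0,0,60],[1.5,2.8,0,0,0,0,60],[1.5,2.8,0,0,0,0,60]],
])

```text
time_s: 8.72
tcp_pos: [511.9, 260.0, 35.4]
orientation: [0.614, 0.343, -0.365, -0.609]
contact_force: [-1.6, -5.1, 5.8]
finger_gap: 64.8
```

```bash
python3 -c "
from h import *
o=r.get_obs();print(o['tcp_pos'].round(2),o['contact_force'].round(1),((o['tcp_pos']-[511.33,257.49,35.36])[:2]@[.477,.879]))"
```

```text
[511.94 259.95  35.37] [-1.6 -5.1  5.8] 2.454709169582915
```

Moved 2.45 mm, so I'll release, rise and check.

Call:
drive_tool([
  [[0,0,0,0,0,0,87],[0,0,0,0,0,0,87],[0,0,0,0,0,0,87],[0,0,20,0,0,0,87],[0,0,60,0,0,0,87]],
])

```text
time_s: 9.35
tcp_pos: [510.9, 259.5, 94.1]
orientation: [0.615, 0.342, -0.367, -0.609]
contact_force: [0.2, 0.3, 0.2]
finger_gap: 87.2
```

Call:
drive_tool([
  [[0,0,50,0,0,0,87],[10,15,100,0,0,0,87],[20,30,150,0,0,0,87],[20,30,150,0,0,0,87],[20,30,150,0,0,0,87]],
])

```text
time_s: 9.98
tcp_pos: [530.3, 289.5, 243.3]
orientation: [0.614, 0.341, -0.367, -0.609]
contact_force: [-0.6, 0.3, -1.3]
finger_gap: 86.9
```

```bash
python3 -c "
from h import *
o=r.get_obs();s=snap('wrist','w8.png');pickle.dump((o,s),open('w8.pkl','wb'));print(o['time_s'],o['tcp_pos'].round(1),abs(o['dq']).max())
px=np.asarray(s['pixels']).astype(float).mean(2);np.set_printoptions(linewidth=200)
for c in (216,220,224,228,240,255,262,290,300,308,314,318,325,332): print(c,px[180:198,c].round(0))
a=cv2.imread('pics/w8.png')
cv2.imwrite('pics/w8c.png',np.vstack([cv2.resize(cv2.convertScaleAbs(a[q:q+20,215:335],alpha=1.7),None,fx=6.6,fy=14,interpolation=cv2.INTER_NEAREST) for q in (100,177)]))"
```

```text
9.975 [530.3 289.5 243.3] 0.032204469330777905
216 [89. 90. 89. 89. 90. 87. 90. 88. 89. 89. 89. 89. 86. 84. 82. 84. 82. 79.]
220 [ 90.  90.  91.  89.  89.  89.  89.  90.  89.  90.  90.  90.  89.  88.  91. 149. 129.  92.]
224 [ 90.  91.  89.  91.  90.  91.  91.  89.  89.  90.  89.  90.  89.  88.  99. 152. 130.  92.]
228 [ 91.  90.  90.  90.  92.  90.  91.  90.  89.  90.  91.  89.  88.  87.  99. 153. 132.  94.]
240 [ 91.  90.  91.  91.  90.  92.  91.  90.  91.  89.  89.  89.  91.  87. 122. 125.  90.  76.]
255 [133. 132. 133. 133. 133. 133. 133. 133. 130. 167. 149. 135. 111.  93.  89.  82.  76.  76.]
262 [149. 148. 148. 147. 148. 147. 148. 145. 143. 196. 213. 212. 217. 151.  89.  80.  77.  78.]
290 [141. 142. 140. 141. 140. 141. 141. 140. 141. 140. 139. 140. 141. 106.  88.  83.  86.  88.]
300 [126. 126. 126. 126. 126. 126. 125. 125. 126. 125. 126. 101.  87.  87.  85.  87.  89.  88.]
308 [90. 89. 88. 88. 89. 86. 89. 88. 90. 88. 87. 87. 86. 88. 81. 85. 88. 88.]
314 [ 90.  90.  90.  87.  89.  88.  88.  88.  88.  88.  88.  85. 120. 143. 108.  84.  88.  88.]
318 [ 90.  88.  89.  88.  89.  88.  89.  90.  88.  88.  88.  85. 126. 147. 108.  86.  88.  88.]
325 [ 87.  89.  88.  88.  88.  89.  88.  88.  89.  87.  87.  84. 149. 142. 100.  87.  88.  88.]
332 [82. 82. 81. 80. 83. 81. 81. 81. 79. 79. 80. 76. 72. 73. 79. 86. 89. 83.]
```

View pics/w8c.png

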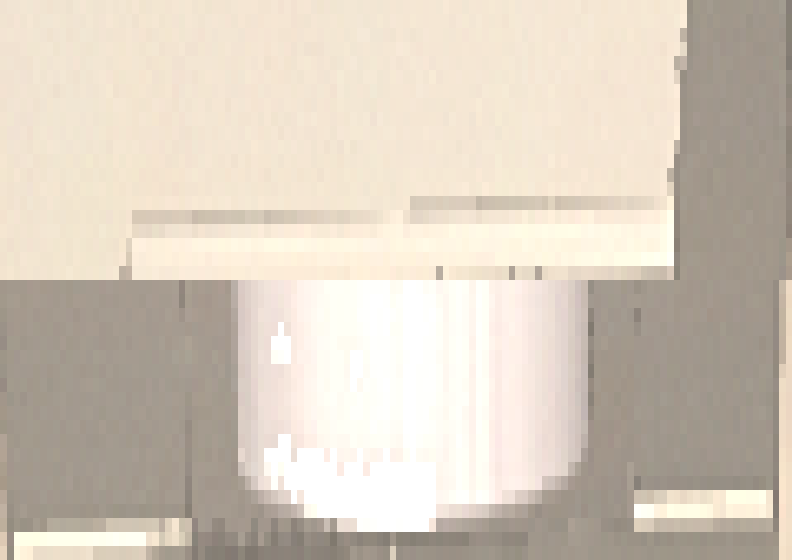

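View pics/w8.png

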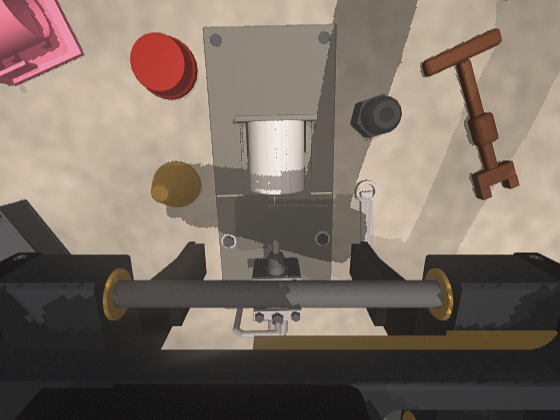

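```bash
python3 - <<'E'
from h import *
def load(n):
    o,s=pickle.load(open(n,'rb'));px=np.asarray(s['pixels']).astype(float);return wristcam(o,s),px.mean(2)
def linefit(s,px,cols,r0,r1):
    pts=[]
    for c in cols:
        v=px[r0:r1,c];b=np.median(v);w=np.clip(v-b-6,0,None);pts.append((c,(w*np.arange(r0,r1)).sum()/w.sum()))
    return pts
def plate(px,c0,c1,r0,r1):
    # subpixel top outer edge: dark minimum row centroid vs neighbours
    pts=[]
    for c in range(c0,c1):
        v=px[r0:r1,c];b=np.median(v[:4]);w=np.clip(b-3-v,0,None)
        k=np.argmax(w>2)
        if (w>2).any():
            ww=w[k:k+2];pts.append((c,(ww*np.arange(r0+k,r0+k+2)).sum()/ww.sum()))
    return pts
for n,lc,lr,pc,prr in(('w5.pkl',[222,224,226,228,318,321,325,329,332],(184,194),(242,318),(100,111)),('w8.pkl',[220,222,224,226,228,315,318,321,325,328],(188,198),(238,315),(108,119))):
    s,px=load(n);L=linefit(s,px,lc,*lr);W=np.array([onz(s,p,12)[:2] for p in L])
    c=W.mean(0);_,_,V=np.linalg.svd(W-c);u=V[0];bx=np.array([u[1],-u[0]]);bx*=np.sign(bx[1])
    print(n,'line rms',np.std((W-c)@bx),'yaw',np.arctan2(bx[1],bx[0]),'cols',[round(p[1],2) for p in L])
    P=plate(px,*pc,*prr);print([ (p[0],round(p[1],1)) for p in P[::8]])
    Q=np.array([onz(s,p,74)[:2] for p in P]);x=(Q-c)@bx+100;y=(Q-c)@np.array([-bx[1],bx[0]])
    k,m=np.polyfit(y,x,1);yc=y.mean();print('edge centre',k*yc+m,'slope',k,'ends',k*(yc-45)+m,k*(yc+45)+m)
E
```

```text
w5.pkl line rms 0.08020856730260532 yaw 1.0750935179217478 cols [np.float64(189.33), np.float64(189.34), np.float64(189.33), np.float64(189.19), np.float64(187.87), np.float64(187.78), np.float64(187.79), np.float64(187.79), np.float64(187.81)]
[(242, np.float64(108.0)), (255, np.float64(107.2)), (263, np.float64(107.0)), (271, np.float64(107.0)), (279, np.float64(107.0)), (287, np.float64(107.0)), (301, np.float64(106.3)), (309, np.float64(106.0)), (317, np.float64(106.0))]
edge centre -2.3549475797652617 slope -0.006929853212841838 ends -2.043104185187379 -2.666790974343144
w8.pkl line rms 0.07834355401356075 yaw 1.0746432466727174 cols [np.float64(195.39), np.float64(195.33), np.float64(195.33), np.float64(195.32), np.float64(195.34), np.float64(192.87), np.float64(192.81), np.float64(192.8), np.float64(192.55), np.float64(192.55)]
[(238, np.float64(115.1)), (246, np.float64(115.0)), (254, np.float64(115.0)), (262, np.float64(115.0)), (270, np.float64(115.0)), (284, np.float64(114.0)), (292, np.float64(114.0)), (300, np.float64(114.0)), (308, np.float64(114.0))]
edge centre 0.33182403402146243 slope 0.005087033933669291 ends 0.10290750700634438 0.5607405610365805
```

The collector edge now measures +0.1 to +0.6 mm from the line at both ends, and the line is fully covered by the foot. On to the drive.

Call:
drive_tool([
  [[6,-50,20,0,0,-0.07,87],[12,-104,40,0,0,-0.14,87],[20,-160,50,0,0,-0.22,87],[26,-216,57,0,0,-0.29,87],[32,-272,57,0,0,-0.36,87]],
])

```text
time_s: 10.65
tcp_pos: [561.6, 15.2, 298.8]
orientation: [0.666, 0.224, -0.253, -0.665]
contact_force: [1.3, -0.1, 0.6]
finger_gap: 87.2
```

Call:
drive_tool([
  [[6,-56,0,0,0,-0.08,60],[12,-112,0,0,0,-0.16,60],[20,-168,0,0,0,-0.24,60],[26,-224,0,0,0,-0.32,60],[32,-276,0,0,0,-0.36,60]],
])

```text
time_s: 11.28
tcp_pos: [592.8, -262.7, 296.7]
orientation: [-0.695, -0.099, 0.13, 0.701]
contact_force: [0.4, 0.3, -0.8]
finger_gap: 60.5
```

```bash
python3 -c "
from h import *
o=r.get_obs();M=R.from_quat(o['orientation']).as_matrix();print(o['time_s'],o['tcp_pos'].round(1),M.round(3).tolist(),np.arctan2(M[1,0],M[0,0]),o['qpos'].round(2),abs(o['dq']).max())"
```

```text
11.275 [ 592.8 -262.7  296.7] [[0.947, -0.044, -0.319], [0.32, 0.001, 0.948], [-0.042, -0.999, 0.015]] 0.3255275834438702 [-0.17  0.41  0.23  0.01 -1.43 -1.08] 0.6465664639772757
```

Call:
drive_tool([
  [[0,0,0,0.014,-0.041,0,60],[0,0,0,0.014,-0.041,0,60],[0,0,0,0.014,-0.041,0,60],[0,0,0,0.014,-0.041,0,60],[0,0,0,0.014,-0.041,0,60]],
])

```text
time_s: 11.9
tcp_pos: [593.1, -261.9, 296.8]
orientation: [-0.692, -0.115, 0.115, 0.703]
contact_force: [-1.0, 0.5, -0.5]
finger_gap: 59.9
```

```bash
python3 -c "
from h import *
o=r.get_obs();s=snap('wrist','w9.png');pickle.dump((o,s),open('w9.pkl','wb'));M=R.from_quat(o['orientation']).as_matrix();print(o['time_s'],o['tcp_pos'].round(1),M.round(3).tolist(),abs(o['dq']).max())
a=cv2.imread('pics/w9.png');cv2.imwrite('pics/w9c.png',cv2.resize(cv2.convertScaleAbs(a[0:270,120:440],alpha=1.8),None,fx=2.2,fy=2.2,interpolation=cv2.INTER_CUBIC))"
```

```text
11.9 [ 593.1 -261.9  296.8] [[0.947, -0.003, -0.321], [0.321, 0.015, 0.947], [0.002, -1.0, 0.015]] 0.004153334566337192
```

View pics/w9c.png

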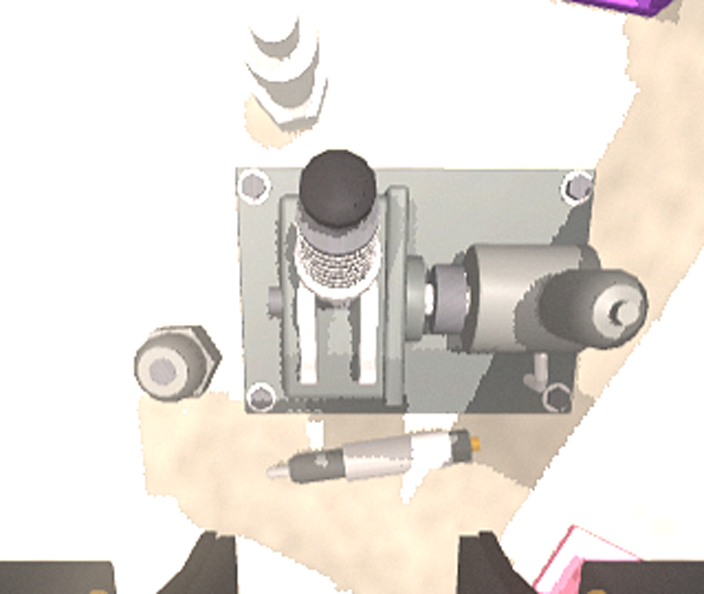

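```bash
python3 - <<'E'
from h import *
from scipy.optimize import least_squares
o,s=pickle.load(open('w9.pkl','rb'));s=wristcam(o,s)
f=lambda p:np.array([(p[0]+.5)/2.2-.5+120,(p[1]+.5)/2.2-.5])
C=[f(p) for p in[(235,168),(595,170),(572,412),(246,414)]]
loc=[(-80,-65),(-80,165),(80,165),(80,-65)]
def res(q,full=False):
    a,x,y,h=q[:4];M=R.from_euler('z',a);t=np.array([x,y,0])
    e=[proj(s,M.apply([lx,ly,h])+t)-c for (lx,ly),c in zip(loc,C)]
    e.append(proj(s,M.apply([0,128,166])+t)-f((622,308)))
    return np.ravel(e)
r1=least_squares(res,[.328,537,-281,8]);print(r1.x,r1.fun.round(1))
a,x,y,h=r1.x;M=R.from_euler('z',a);t=np.array([x,y,0])
def lev(q):
    th=q[0];ax=np.array([np.sin(th-.45),0,np.cos(th-.45)])
    return (proj(s,M.apply(np.array([0,0,62])+150*ax)+t)-f((337,180)))
for th in(0,.1,.2):
    ax=np.array([np.sin(th-.45),0,np.cos(th-.45)]);print(th,[(proj(s,M.apply(np.array([0,q,62])+l*ax)+t)*1 - [120,0])*2.2 for l,q in((150,0),(143,0),(143,-14.5),(143,14.5),(122,0),(0,-50))])
print('adapter',onz(s,f((300,112)),8),'nut',onz(s,f((185,365)),0))
E
```

```text
[ 3.30956319e-01  5.36928880e+02 -2.82103929e+02  8.02588928e+00] [-1.1 -0.4 -0.6 -1.6 -1.  -0.  -0.5  0.1  2.1  1.6]
0 [array([334.69451176, 134.77950141]), array([334.77571058, 146.95728697]), array([296.04743589, 146.99178314]), array([373.43541516, 146.92285187]), array([334.99392884, 179.68455215]), array([251.03602407, 300.60912825])]
0.1 [array([335.01430706, 173.74723128]), array([335.07233454, 183.11603251]), array([296.09832189, 183.1830186 ]), array([373.97690444, 183.04916578]), array([335.22799129, 208.24752613]), array([251.03602407, 300.60912825])]
0.2 [array([335.34925946, 215.06873511]), array([335.38249356, 221.37995391]), array([296.39004445, 221.48113816]), array([374.30543378, 221.27895003]), array([335.47163031, 238.30719355]), array([251.03602407, 300.60912825])]
adapter [ 438.64486227 -338.74473326    8.        ] nut [ 615.2211912  -367.58812547    0.        ]
```

```bash
cat > lv.py <<'E'
from h import *
import sys
YAW=.331;T0=np.array([536.9,-282.1,0])
def pose(th,l,lift=0,tilt=None):
    """tool pose with grasp point at l (+lift) along the lever at angle th; tool tilt (lean from upright) default = lever's"""
    M=R.from_euler('z',YAW);ln=th-.45;ax=np.array([np.sin(ln),0,np.cos(ln)])
    ti=ln if tilt is None else tilt
    a=M.apply([np.sin(ti),0,np.cos(ti)]); yd=M.apply([0,1,0])
    g=T0+M.apply(np.array([0,0,62])+(l+lift)*ax)
    Y=-a;Z=yd;X=np.cross(Y,Z)
    return g+19*Y,R.from_matrix(np.c_[X,Y,Z])
def delta(p,q,o):
    return np.r_[(p-o['tcp_pos']).round(1),(q*R.from_quat(o['orientation']).inv()).as_rotvec().round(3)]
E
python3 - <<'E'
from lv import *
o=r.get_obs()
for l in(189,108): print(delta(*pose(.105,l),o))
E
```

```text
[-1.105e+02 -3.870e+01 -7.480e+01  9.700e-02 -3.300e-01  2.000e-03]
[-8.460e+01 -2.980e+01 -1.511e+02  9.700e-02 -3.300e-01  2.000e-03]
```

Call:
drive_tool([
  [[-40,-14,-15,0.03,-0.1,0,70],[-75,-26,-35,0.06,-0.22,0.001,70],[-110.5,-38.7,-74.8,0.097,-0.33,0.002,70],[-110.5,-38.7,-74.8,0.097,-0.33,0.002,70],[-110.5,-38.7,-74.8,0.097,-0.33,0.002,70]],
])

```text
time_s: 12.58
tcp_pos: [483.1, -301.4, 223.1]
orientation: [-0.668, -0.235, -0.005, 0.706]
contact_force: [1.3, -0.3, 1.0]
finger_gap: 70.1
```

```bash
python3 -c "
from lv import *
o=r.get_obs();s=snap('wrist','w10.png');pickle.dump((o,s),open('w10.pkl','wb'));print(o['tcp_pos'].round(1),o['qpos'].round(2),abs(o['dq']).max())
for l in(189,108): print(delta(*pose(.105,l),o))
t=snap('scene','s10.png');a=cv2.imread('pics/s10.png');cv2.imwrite('pics/s10c.png',cv2.resize(a[90:220,150:280],None,fx=4.5,fy=4.5,interpolation=cv2.INTER_CUBIC))
"
```

```text
[ 483.1 -301.4  223.1] [-0.41  0.2  -0.19 -0.29 -0.94 -0.69] 0.04382055136685779
[-6.0e-01  6.0e-01 -1.1e+00  1.0e-03  2.0e-03 -0.0e+00]
[ 2.53e+01  9.50e+00 -7.74e+01  1.00e-03  2.00e-03 -0.00e+00]
```

View pics/w10.png

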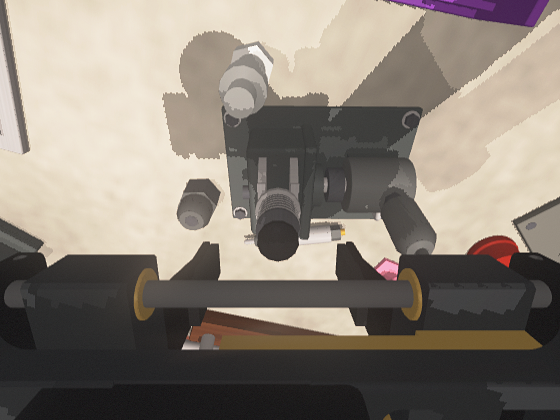

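View pics/s10c.png

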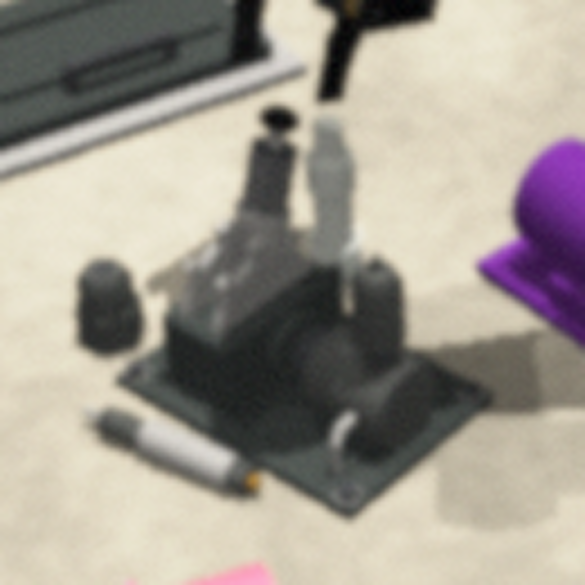

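```bash
python3 -c "
from lv import *
o,s=pickle.load(open('w10.pkl','rb'));w=wristcam(o,s)
for th in(.05,.08,.1,.105,.13,.16):
    M=R.from_euler('z',YAW);ln=th-.45;ax=np.array([np.sin(ln),0,np.cos(ln)])
    print(th,[proj(w,T0+M.apply(np.array([0,0,62])+l*ax)).round(1).tolist() for l in(150,143,122,105)])
a=cv2.imread('pics/w10.png');cv2.imwrite('pics/w10c.png',cv2.resize(cv2.convertScaleAbs(a[150:270,220:340],alpha=2.5),None,fx=5,fy=5,interpolation=cv2.INTER_CUBIC))
"
```

```text
0.05 [[276.7, 231.8], [276.7, 228.6], [276.8, 220.4], [276.8, 214.7]]
0.08 [[276.7, 238.2], [276.7, 234.6], [276.8, 225.0], [276.8, 218.5]]
0.1 [[276.7, 242.4], [276.7, 238.5], [276.8, 228.1], [276.8, 221.0]]
0.105 [[276.7, 243.5], [276.7, 239.5], [276.8, 228.9], [276.8, 221.6]]
0.13 [[276.7, 248.6], [276.7, 244.2], [276.8, 232.6], [276.8, 224.6]]
0.16 [[276.7, 254.6], [276.7, 249.8], [276.8, 237.0], [276.8, 228.2]]
```

View pics/w10c.png

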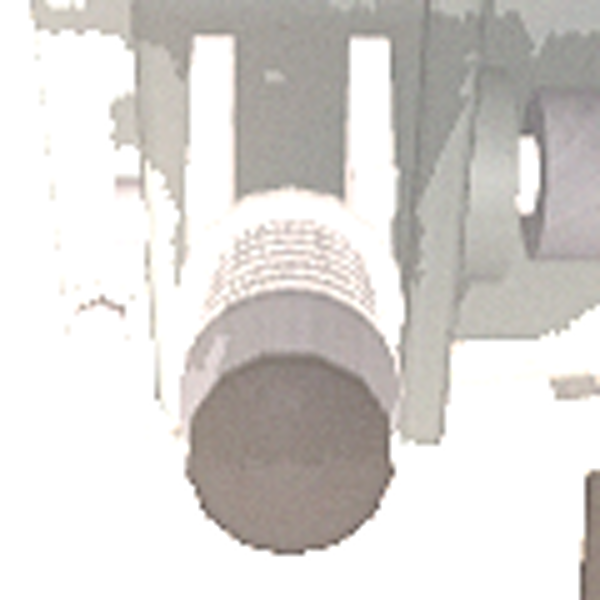

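Call:
drive_tool([
  [[9,3.3,-28,0,0,0,70],[18,6.6,-55,0,0,0,70],[25,9.3,-76,0,0,0,70],[25,9.3,-76,0,0,0,70],[25,9.3,-76,0,0,0,70]],
])

```text
time_s: 13.3
tcp_pos: [510.8, -291.8, 148.8]
orientation: [-0.668, -0.237, -0.005, 0.706]
contact_force: [0.6, -0.7, -0.3]
finger_gap: 70.0
```

```bash
python3 -c "
from lv import *
o=r.get_obs();s=snap('wrist','w11.png');print(o['tcp_pos'].round(1),o['contact_force'].round(1),abs(o['dq']).max())
for l in(108,): print(delta(*pose(.1,l),o))
"
```

```text
[ 510.8 -291.8  148.8] [ 0.6 -0.7 -0.3] 0.015214029848152174
[-2.8e+00 -2.0e-01 -3.2e+00  4.0e-03 -0.0e+00 -3.0e-03]
```

View pics/w11.png

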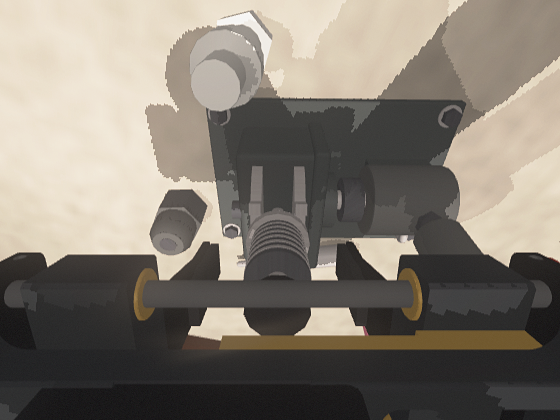

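Call:
drive_tool([
  [[-2.5,-0.2,-3,0,0,0,70],[-2.5,-0.2,-3,0,0,0,30],[-2.5,-0.2,-3,0,0,0,30],[-2.5,-0.2,-3,0,0,0,30],[-2.5,-0.2,-3,0,0,0,30]],
], newtons=35)

```text
time_s: 13.98
tcp_pos: [508.1, -292.1, 146.1]
orientation: [-0.668, -0.237, -0.005, 0.706]
contact_force: [-0.2, 0.3, -1.0]
finger_gap: 37.7
```

```bash
python3 -c "
from lv import *
o=r.get_obs();print(o['tcp_pos'].round(1),o['contact_force'].round(1),abs(o['dq']).max(),o['finger_gap'])
M=R.from_quat(o['orientation']);g=o['tcp_pos']-19*M.as_matrix()[:,1]
v=R.from_euler('z',-YAW).apply(g-T0-[0,0,62]);print('grasp in drive',v.round(1),'l',np.hypot(v[0],v[2]),'th',np.arctan2(v[0],v[2])+.45)
"
```

```text
[ 508.1 -292.1  146.1] [-0.2  0.3 -1. ] 0.002081578809625649 37.65346972610964
grasp in drive [-3.70e+01 -1.00e-01  1.02e+02] l 108.4583457888418 th 0.10211038378579035
```

Call:
drive_tool([
  [[0,0,0,0,0,0,28],[0,0,0,0,0,0,28],[0,0,0,0,0,0,28],[0,0,0,0,0,0,28],[0,0,0,0,0,0,28]],
])

```text
time_s: 14.6
tcp_pos: [508.4, -292.7, 146.2]
orientation: [-0.668, -0.237, -0.006, 0.705]
contact_force: [1.8, -5.1, -1.8]
finger_gap: 33.3
```

```bash
cat > st.py <<'E'
from lv import *
o=r.get_obs();M=R.from_quat(o['orientation']);Mm=M.as_matrix();g=o['tcp_pos']-19*Mm[:,1]
v=R.from_euler('z',-YAW).apply(g-T0-[0,0,62]);a=R.from_euler('z',-YAW).apply(-Mm[:,1])
print('t',o['time_s'].round(2),o['tcp_pos'].round(1),'F',o['contact_force'].round(1),'gap',round(float(o['finger_gap']),1),'drive',v.round(1),'l',np.hypot(v[0],v[2]).round(1),'th',(np.arctan2(v[0],v[2])+.45).round(3),'tilt',(np.arctan2(a[0],a[2])+.45).round(3),o['qpos'].round(2))
for x in sys.argv[1:]:
    th,l=map(float,x.split(','));print(x,delta(*pose(th,l),o).tolist())
E
python3 st.py 0.1,123 0.2,123 0.3,123 0.4,123 0.5,123
```

```text
Traceback (most recent call last):
  File "st.py", line 4, in <module>
    print('t',o['time_s'].round(2),o['tcp_pos'].round(1),'F',o['contact_force'].round(1),'gap',round(float(o['finger_gap']),1),'drive',v.round(1),'l',np.hypot(v[0],v[2]).round(1),'th',(np.arctan2(v[0],v[2])+.45).round(3),'tilt',(np.arctan2(a[0],a[2])+.45).round(3),o['qpos'].round(2))
              ^^^^^^^^^^^^^^^^^
AttributeError: 'float' object has no attribute 'round'
```

```bash
sed -i "s/o\['time_s'\].round(2)/round(float(o['time_s']),2)/" st.py; python3 st.py 0.1,124 0.2,124 0.3,124 0.4,124 0.5,124
```

```text
t 14.6 [ 508.4 -292.7  146.2] F [ 1.8 -5.1 -1.8] gap 33.3 drive [-36.9  -0.7 102. ] l 108.5 th 0.103 tilt 0.101 [-0.38  0.3  -0.25 -0.32 -0.77 -0.65]
0.1,124 [-5.5, -1.1, 14.4, 0.006, 0.001, -0.002]
0.2,124 [4.0, 2.2, 17.5, -0.027, 0.096, -0.002]
0.3,124 [13.7, 5.5, 19.6, -0.06, 0.19, -0.003]
0.4,124 [23.6, 8.9, 20.7, -0.092, 0.285, -0.003]
0.5,124 [33.5, 12.3, 20.7, -0.125, 0.379, -0.003]
```

Call:
drive_tool([
  [[-1.6,-0.5,4.5,0,0,0,28],[-3.2,-1.1,9,0,0,0,28],[-4.8,-1.6,13.5,0,0,0,28],[-5.6,-1.9,16.5,0,0,0,28],[-5.6,-1.9,16.5,0,0,0,28]],
])

```text
time_s: 15.22
tcp_pos: [503.6, -294.3, 159.5]
orientation: [-0.668, -0.237, -0.006, 0.706]
contact_force: [11.0, -6.7, -17.8]
finger_gap: 32.9
```

```bash
python3 st.py 0.2,126 0.3,126 0.4,126 0.5,126 .6,126
```

```text
t 15.22 [ 503.6 -294.3  159.5] F [ 11.   -6.7 -17.8] gap 32.9 drive [-42.   -0.6 115.4] l 122.8 th 0.101 tilt 0.101 [-0.38  0.28 -0.25 -0.31 -0.8  -0.66]
0.2,126 [8.3, 3.6, 6.1, -0.028, 0.095, -0.001]
0.3,126 [18.2, 7.0, 8.2, -0.061, 0.19, -0.001]
0.4,126 [28.3, 10.4, 9.3, -0.093, 0.284, -0.001]
0.5,126 [38.4, 13.9, 9.3, -0.126, 0.379, -0.001]
.6,126 [48.5, 17.4, 8.2, -0.158, 0.473, -0.002]
```

The collar is at its upper stop (14.3 mm of travel, force risen to about 20 N). Now I'll swing in steps along the arc.

Call:
drive_tool([
  [[3.3,1.4,4,-0.011,0.037,0,28],[8.3,3.6,6,-0.028,0.095,0,28],[13.2,5.3,7,-0.045,0.142,0,28],[18.2,7,8,-0.061,0.19,-0.001,28],[23.2,8.7,8.8,-0.077,0.237,-0.001,28]],
])

```text
time_s: 15.85
tcp_pos: [525.9, -286.6, 165.2]
orientation: [-0.691, -0.149, 0.083, 0.702]
contact_force: [3.5, -12.0, -17.2]
finger_gap: 33.1
```

```bash
python3 st.py .4,126 .5,126 .6,126 .7,126 .8,126 
```

```text
t 15.85 [ 525.9 -286.6  165.2] F [  3.5 -12.  -17.2] gap 33.1 drive [-13.6  -0.7 122.1] l 122.9 th 0.339 tilt 0.355 [-0.26  0.36 -0.17 -0.06 -0.97 -0.95]
.4,126 [5.9, 2.7, 3.7, -0.015, 0.042, 0.001]
.5,126 [16.0, 6.2, 3.7, -0.048, 0.137, 0.001]
.6,126 [26.1, 9.6, 2.6, -0.08, 0.232, 0.001]
.7,126 [36.0, 13.1, 0.5, -0.113, 0.326, 0.001]
.8,126 [45.6, 16.4, -2.7, -0.145, 0.421, 0.001]
```

Call:
drive_tool([
  [[5.9,2,3.7,-0.015,0.042,0,28],[11,3.8,3.7,-0.032,0.09,0,28],[16,5.5,3.7,-0.048,0.137,0,28],[21,7.2,3.2,-0.064,0.185,0,28],[26.1,8.9,2.6,-0.08,0.232,0,28]],
])

```text
time_s: 16.48
tcp_pos: [550.4, -278.4, 165.0]
orientation: [0.704, 0.061, -0.17, -0.687]
contact_force: [0.7, -10.3, -12.0]
finger_gap: 33.0
```

```bash
python3 st.py .6,126 .7,126 .8,126 .9,126 .95,126 
```

```text
t 16.48 [ 550.4 -278.4  165. ] F [  0.7 -10.3 -12. ] gap 33.0 drive [ 16.9  -1.  121.7] l 122.9 th 0.588 tilt 0.606 [-0.17  0.47 -0.04  0.08 -1.2  -1.11]
.6,126 [1.6, 1.5, 2.8, -0.0, -0.007, 0.002]
.7,126 [11.5, 4.9, 0.7, -0.032, 0.088, 0.002]
.8,126 [21.2, 8.3, -2.4, -0.065, 0.183, 0.002]
.9,126 [30.5, 11.5, -6.6, -0.097, 0.277, 0.002]
.95,126 [35.0, 13.0, -9.1, -0.113, 0.324, 0.002]
```

Call:
drive_tool([
  [[6.5,2.3,2,-0.016,0.04,0,28],[11.5,4,0.7,-0.032,0.088,0,28],[16.4,5.7,-0.6,-0.048,0.135,0,28],[21.2,7.4,-2.4,-0.065,0.183,0,28],[26,9,-4.4,-0.08,0.23,0,28]],
])

```text
time_s: 17.1
tcp_pos: [574.5, -270.4, 158.2]
orientation: [0.706, -0.028, -0.254, -0.661]
contact_force: [-1.4, -9.2, -8.9]
finger_gap: 33.2
```

```bash
python3 st.py .8,126 .85,126 .9,126 .93,126 .9,110
```

```text
t 17.1 [ 574.5 -270.4  158.2] F [-1.4 -9.2 -8.9] gap 33.2 drive [ 46.9  -1.2 113.7] l 122.9 th 0.841 tilt 0.856 [-0.11  0.62  0.12  0.17 -1.44 -1.19]
.8,126 [-2.9, 0.2, 4.3, 0.015, -0.054, 0.004]
.85,126 [1.8, 1.8, 2.3, -0.001, -0.007, 0.004]
.9,126 [6.4, 3.4, 0.1, -0.017, 0.04, 0.004]
.93,126 [9.1, 4.3, -1.3, -0.027, 0.069, 0.004]
.9,110 [-0.1, 1.1, -14.3, -0.017, 0.04, 0.004]
```

Call:
drive_tool([
  [[3,1.2,0.5,-0.008,0.02,0,28],[6.4,2.4,-0.5,-0.017,0.04,0,28],[9.5,3.4,-2,-0.027,0.06,0,28],[9.5,3.4,-2,-0.027,0.06,0,28],[9.5,3.4,-2,-0.027,0.06,0,28]],
])

```text
time_s: 17.73
tcp_pos: [579.3, -268.8, 155.9]
orientation: [0.705, -0.056, -0.278, -0.65]
contact_force: [-7.5, -9.4, -2.2]
finger_gap: 33.3
```

```bash
python3 st.py .9,108
```

```text
t 17.73 [ 579.3 -268.8  155.9] F [-7.5 -9.4 -2.2] gap 33.3 drive [ 53.3  -1.3 110.7] l 122.9 th 0.898 tilt 0.933 [-0.09  0.66  0.16  0.19 -1.51 -1.21]
.9,108 [-5.8, -0.7, -13.8, 0.011, -0.031, 0.007]
```

At the far stop (0.898). Lower the collar in the grip, then let go.

Call:
drive_tool([
  [[-2,-1,-5,0.005,-0.015,0,28],[-4,-1.8,-9,0.01,-0.03,0,28],[-5.5,-2.3,-13,0.01,-0.03,0,28],[-5.5,-2.3,-13,0.01,-0.03,0,28],[-5.5,-2.3,-13,0.01,-0.03,0,28]],
])

```text
time_s: 18.35
tcp_pos: [573.6, -270.9, 143.3]
orientation: [0.706, -0.045, -0.268, -0.654]
contact_force: [-1.0, -2.1, -0.8]
finger_gap: 33.2
```

```bash
python3 st.py .9,108
```

```text
t 18.35 [ 573.6 -270.9  143.3] F [-1.  -2.1 -0.8] gap 33.2 drive [46.6 -1.4 98.4] l 108.9 th 0.893 tilt 0.903 [-0.1   0.65  0.11  0.18 -1.45 -1.21]
.9,108 [-0.1, 1.4, -1.2, 0.001, -0.002, 0.007]
```

Call:
drive_tool([
  [[0,0,0,0,0,0,70],[0,0,0,0,0,0,70],[0,0,0,0,0,0,70],[0,0,0,0,0,0,70],[0,0,0,0,0,0,70]],
])

```text
time_s: 18.98
tcp_pos: [573.6, -270.8, 143.4]
orientation: [0.706, -0.045, -0.268, -0.654]
contact_force: [0.3, 0.7, 0.4]
finger_gap: 68.4
```

```bash
python3 st.py .9,108 .9,200
```

```text
t 18.98 [ 573.6 -270.8  143.4] F [0.3 0.7 0.4] gap 68.4 drive [46.7 -1.3 98.5] l 109.0 th 0.893 tilt 0.902 [-0.1   0.65  0.11  0.18 -1.45 -1.21]
.9,108 [-0.1, 1.3, -1.2, 0.001, -0.002, 0.007]
.9,200 [37.8, 14.3, 81.6, 0.001, -0.002, 0.007]
```

Released; withdraw along the lever axis and then look.

Call:
drive_tool([
  [[9,3.2,20,0,0,0,70],[18.5,6.3,40,0,0,0,70],[28,9.5,60,0,0,0,70],[38,13,82,0,0,0,70],[38,13,82,0,0,0,70]],
])

```text
time_s: 19.6
tcp_pos: [612.8, -257.8, 226.7]
orientation: [0.706, -0.044, -0.267, -0.654]
contact_force: [-0.6, -0.5, -0.0]
finger_gap: 70.0
```

Call:
drive_tool([
  [[10,4,40,0.05,-0.14,0,70],[20,8,80,0.1,-0.28,0,70],[40,15,110,0.15,-0.42,0,70],[40,15,110,0.15,-0.42,0,70],[40,15,110,0.15,-0.42,0,70]],
])

```text
time_s: 20.23
tcp_pos: [651.8, -242.6, 334.8]
orientation: [-0.695, -0.112, 0.117, 0.7]
contact_force: [0.1, 0.4, -1.1]
finger_gap: 70.4
```

```bash
python3 st.py; python3 -c "
from lv import *
o=r.get_obs();s=snap('wrist','w20.png');w=wristcam(o,s)
print(abs(o['dq']).max())
M=R.from_euler('z',YAW)
for th in(.8,.85,.9):
    ln=th-.45;ax=np.array([np.sin(ln),0,np.cos(ln)])
    print(th,[proj(w,T0+M.apply(np.array([0,0,62])+l*ax)).round(1).tolist() for l in(150,137,122,105,76)])
snap('scene','s20.png');snap('top','t20.png')
a=cv2.imread('pics/s20.png');cv2.imwrite('pics/s20c.png',cv2.resize(a[90:220,150:280],None,fx=4.5,fy=4.5,interpolation=cv2.INTER_CUBIC))
"
```

```text
t 20.23 [ 651.8 -242.6  334.8] F [ 0.1  0.4 -1.1] gap 70.4 drive [ 1.216e+02 -2.000e-01  2.918e+02] l 316.1 th 0.845 tilt 0.456 [-0.13  0.48  0.43 -0.   -1.53 -1.12]
0.030812432337061213
0.8 [[274.4, 131.9], [274.3, 126.9], [274.3, 121.6], [274.3, 116.1], [274.2, 107.6]]
0.85 [[274.4, 139.2], [274.4, 133.4], [274.3, 127.2], [274.3, 120.8], [274.2, 110.9]]
0.9 [[274.5, 146.1], [274.4, 139.6], [274.4, 132.6], [274.3, 125.3], [274.3, 114.0]]
```

View pics/w20.png

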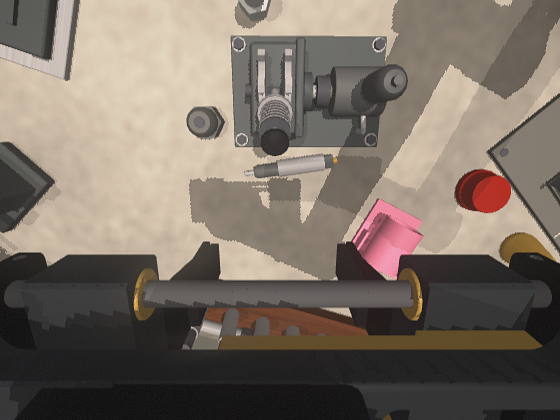

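View pics/s20c.png

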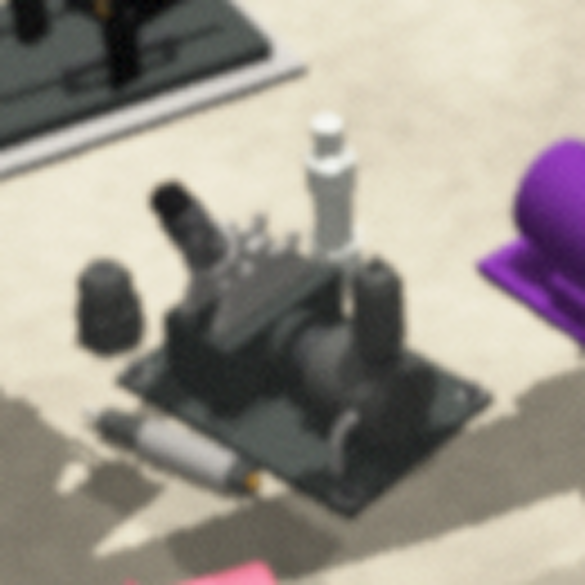

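View pics/t20.png

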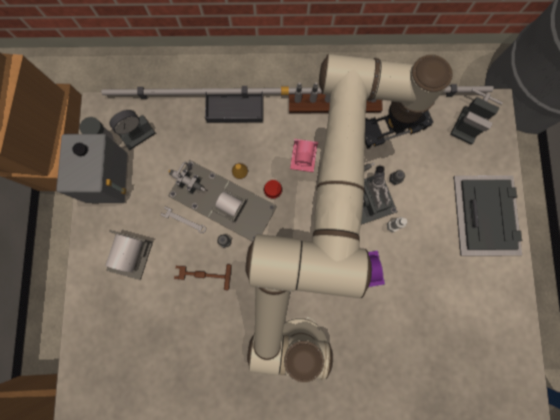

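```bash
python3 -c "
from h import *
a=cv2.imread('pics/w20.png');cv2.imwrite('pics/w20c.png',cv2.resize(cv2.convertScaleAbs(a[80:165,230:330],alpha=2),None,fx=6,fy=6,interpolation=cv2.INTER_CUBIC))"
```

```text
(no output)
```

View pics/w20c.png

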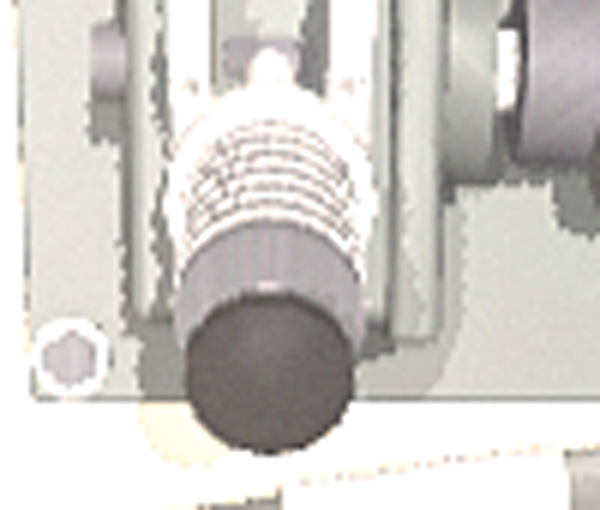

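```bash
python3 -c "
from h import *
print(r.job_done())"
```

```text
the job is handed in; nothing more can be done
None
```

I set the collector on the scribed line and swung the lever to its far end. I handed the job in at about 20 s of the 62 s allowed.

**Collector:** I gripped the small white collector by its cup and slid it along the plate. The first placing was 2 to 3 mm short, so I regripped and nudged it. My last wrist-camera check put the two ends of the foot's front edge at about +0.1 and +0.6 mm from the line. At the corners I could only see that the foot covered the line, because foot and plate look alike. No part of the arm went near the injector.

**Lever and collar:**
- **Lift:** I raised the collar about 14 mm, to its upper stop, with the lever at about 0.10 rad.
- **Swing:** With the collar held up, I swung the lever to about 0.90 rad, where it met its stop.
- **Drop:** I lowered the collar in the grip. It came back to within about 0.5 mm of where I first gripped it, and then I let go and backed off.

**Checks that differed:** The last picture put the lever at about 0.88 rad, while the arm's own position said 0.89 to 0.90. Both are above the required 0.80. The sleeve's rim appeared where it should be with the collar home.

By eye, the final pictures show the other items where they were. I did not measure each one against its starting position, and the hand-in gave no verdict.

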